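# Seat the keyed vial carousel in the indicator incubator and close the cover

### The job

Put the loaded vial carousel back into the round chamber of the incubator. It fits only one way round and the drive below it is parked at an unknown angle, so turn the carousel gently on the drive until its slots drop over the drive's dogs and it sits fully home (do not force it down), let go of it, and swing the clear cover shut. Keep the carousel upright and leave the handpieces, the marker and the scaler where they lie.

Things in the scene. Friction and masses are not known exactly. Their poses are not given: they have to be found in the camera images.
- chamber_mouth (a point): Centre of the round chamber's mouth in the incubator's deck (flat top), on the chamber's axis, 62 mm above the worktop. Axes: z up, -x towards the incubator's sloping console (its front), +y towards the cover's hinge. The chamber is 90 mm wide and 34 mm deep; its mouth has a lead-in bevel 5 mm wide, 6 mm deep. Loose fit: 3 mm all round the carousel.
- chamber_floor (a point): Centre of the chamber's floor, axes as chamber_mouth. Here lies the steel drive: hub and three radial dogs, 7 mm wide, 8 mm high with bevelled top edges, reaching 34 mm from the axis. From above, anticlockwise from the index dog, the others stand at 105 and 230 degrees. The index dog points up to 0.65 rad to either side of the front (-x): angle unknown. The geared drive holds 0.4 N m.
- carousel_knob (a point): Centre of the carousel's black round knob, 24 mm in diameter, 24 mm high, on the carousel's axis, 67 mm above its underside. Axes: z up, +x towards the white index line. As found the carousel stands upright on the worktop. When fully home this point is 33 mm above chamber_mouth; while the carousel stands on top of the dogs it is 41 mm above it.
- carousel: Slate-blue drum, 84 mm in diameter, 40 mm high, 0.2 to 0.4 kg; origin at the centre of its underside, +x towards the white index line on top and side. Eight vial caps stand 5 mm out of its top in a ring 63 mm across; stem and knob in the middle. The foot has three slots, 13 mm wide, 9.5 mm deep, spaced like the drive's dogs; the index slot is below the index line (+x).
- incubator: White incubator, fixed on the worktop: housing 152 mm deep, 162 mm wide, 62 mm high, and a sloping console 30 mm deep in front; origin on the worktop below the chamber's axis, axes as chamber_mouth. The drive and the clear cover belong to it.
- cover (a joint): Angle of the incubator's clear cover: 0 shut, about 1.9 rad as found (leaning beyond upright to the incubator's left). It stays where it is left: the hinge rubs with about 0.2 N m. Shut, it clears the knob by 3 mm if the carousel is home; it cannot shut over a carousel that stands on the dogs.
- cover_hinge (a point): Middle of the cover's hinge line, which runs along the incubator's x axis, 78 mm to the +y side of the chamber's axis, 1.5 mm above the deck. The axes turn with the cover and agree with the incubator's when it is shut; opening turns the cover about -x.
- cover_edge (a point): Middle of the cover's upper edge far from the hinge; shut, it is 142 mm to the -y side of the hinge line and 51 mm above it. The cover is a clear box open below, 132 mm along the hinge, 142 mm across, 51 mm high, walls 3 mm; a grey lip 50 mm long stands 10 mm out below this edge. Axes turn with the cover: +z out of its flat top, -y from hinge to edge.
- handpiece_blue: Steel handpiece with a blue ring, 132 mm long, 17 mm wide, lying on the worktop (bystander); origin at the middle of its underside.
- handpiece_red: Steel handpiece with a red ring, 132 mm long, 17 mm wide, lying on the worktop (bystander); origin at the middle of its underside.
- marker: White marker with a blue cap, 135 mm long, 17 mm thick, lying on the worktop (bystander); origin at the middle of its underside.
- scaler: Thin steel hand scaler, 173 mm long, 11 mm thick, lying on the worktop (bystander); origin at the middle of its underside.

How it is judged:
On the way, in this order (a step that is already met when the one before it is completed fails the run):
1. the carousel has dropped over the dogs and sits fully home in the chamber (z of carousel_knob in the frame of chamber_mouth below 0.0355 m and horizontal distance between carousel_knob and chamber_mouth below 0.005 m and angle between carousel's own z axis and vertical below 0.05 rad), for 0.3 s.
2. the cover is shut over it (value of joint cover below 0.05 rad), for 0.2 s.
At the end, for the whole second after the job is handed in: The carousel rests fully home in the chamber (knob centre within 2.5 mm of its home height of 33 mm above the mouth, within 5 mm of the chamber's axis, tilted less than 0.05 rad) and the cover is shut (less than 0.05 rad open); the carousel is at rest (all of step 1 and value of joint cover below 0.05 rad and linear speed of carousel below 0.02 m/s); the robot touches nothing.
It fails at once if the carousel is pushed against the incubator, its drive or its cover with more than 60 N (contact force between carousel and incubator above 60 N).
It fails at once if the carousel is tipped by more than 0.5 rad (angle between carousel's own z axis and vertical above 0.5 rad).
It fails at once if a bystander (handpieces, marker, scaler) is moved by more than 20 mm (distance of any of handpiece_blue, handpiece_red, marker, scaler from where it was at the start of the episode above 0.02 m).
It also fails if it takes over 72 s, if anything falls off the work surface, if the arm or the gripper's body presses on something with over 40 N, if the wrist force passes 120 N, or if a joint passes its speed limit or range.

### The arm

A 7-joint arm with a two-finger parallel gripper is mounted at the origin on a cart in front of the work surface, level with it; the furniture and walls round the work are solid. World frame = base frame: x ahead of the robot, y to its left, z up, the work surface at z = 0. Lengths are in m, angles in rad, forces in N, time in s.
With the tool pointing down it reaches from about 0.425 to 0.925 m from the base axis. Payload 6.8 kg.
Tool frame: the origin (TCP) lies midway between the tips of the shut fingers; the grasp point (between the pads) lies 19 mm behind it; z points along the fingers, y is the direction in which the jaws open and shut (so a half turn about z gives the same grasp; the last joint's range is limited). The gripper opens to 85 mm and grips with 20 to 120 N. Pads are 22 mm wide; open, the fingers measure 114 mm over their backs; the gripper's body (76 mm by 85 mm) begins 54 mm behind the grasp point. The pads swing forward as they close: fully open they stand 13 mm farther back than shut.
Start: joints at [-1.417, 0.477, 0.022, 1.555, -0.011, 1.109, -0.083], TCP at [0.175, 0.652, 0.206] pointing down, gripper open.
Joint ranges: [-2.96, 2.96], [-0.34, 2.1], [-1.41, 1.46], [0.24, 2.44], [-1.37, 4.51], [0.17, 1.92], [-2.96, 2.96]. Speed limits (rad/s): [2.39, 2.39, 3.14, 3.14, 3.14, 3.14, 3.14].

### API

Orientations are given as a rotation vector (axis times angle).
In Python, from bench import r, imaging gives the robot as it stands.
- The arm moves only by the tool jog_arm, never from a script. Its argument "rows" is a list of rows, each an object with "delta_rot": the turn, a rotation vector about the tool's x, y, z in degrees, a list of three; "xyz": the shift along the tool's x, y, z in cm, a list of three; "fingers": the closure, from 0 (fully open) to 1 (shut). A call has exactly 5 rows; each row is the pose to reach, as a shift and turn from the pose measured when the call began, along the tool's axes at that moment; what a row does not reach only later rows make up. A row lasts 1/12 s, in which the tool goes at most 41.7 mm and 7.16 degrees, less where a joint would pass 70% of its speed; a pose out of reach is approached as far as the arm can. A call with a gripper value outside its range is refused whole. The fingers move at their own pace and stop on an object; "grip_force" is the grip in N (left out, the last holds). Time passes only in rows, so rows that repeat a pose let the fingers close, or fill a call up. It gives the time, the measured TCP pose, the force and the opening at its end, in the units of the state.
- r.get_obs(): the state, without advancing time (a new reading comes with each control period).
- imaging.grab_frame(name): name is "side" or "top" or "wrist"; returns the picture (480x640x3 uint8, blue, green, red); there is no depth.
- imaging.camera_info(name): a dict with "camera_matrix" (3x3 intrinsics, pixels), "xyz" and "attitude" of the camera in the world. Camera axes: x right, y down, z forward; pixel columns grow to the right and rows downward; lengths in m; the calibration is good to about 2 mm. A picture is of the moment at which its call begins: read the wrist's pose just before it. camera_info takes no time and is no camera call; for the wrist camera it gives the pose at the moment of the call.
- r.hand_in(): hands the job in, once; it reports no verdict.
Trained networks look in the newest picture that a camera, given by its name, has taken for a name from the list of things; names that differ only in an ending like _2 or _b are one class to them, and where a whole thing is asked for, a point or a joint stands for the part that bears it (a point fixed in the world has none). Each returns a list of dicts, best first, with "conf" (0 to 1); they miss things now and then, are a little off and sometimes report something else, mostly with a low value. They report only what shows in the picture. A call takes as long as a camera call.
- imaging.find_in(camera, query): "position" ([column, row] in pixels, amid what is visible of it).
- imaging.cut_out(camera, query): "region" (480x640 bool, what is visible of it) and "position" ([column, row] in pixels, amid what is visible of it).
- imaging.tip_of(camera, query): "position" ([column, row] in pixels: a listed point, or the origin of a listed thing).
The state is a dict: "clock": time; "joints": joint angles; "qvel": joint speeds; "tau": joint torques, N m; "tcp_pos": TCP position; "orientation": TCP orientation; "contact_force": force on the tool from outside, world axes, zero at the start; "moment": the same for the moment, N m; "grip_width": finger opening in m.
Only numpy, scipy, OpenCV 4.12 (cv2) and the standard library are available. Lean on these libraries where they do the work, as an engineer would, in place of code of your own. Each camera call takes 0.05 s, during which the arm holds its last target.

## Working session

There is one attempt and no reset: what is moved stays moved. The work goes in short steps, Python scripts to look and compute and a tool call to move; the robot and the scene stay as the last step left them, time stands still between calls to the robot, and variables do not carry over. Pictures are saved under pics/ and viewed, and the job is handed in when it is done.

Besides the shell and the picture viewer there is one more tool, called after "Emit:" as a command line: name --argument value ..., lists and objects as JSON in quotes. jog_arm: Moves the arm, as the interface text tells. Its arguments: {"type":"object","properties":{"rows":{"type":"array","items":{"type":"object","properties":{"delta_rot":{"type":"array","items":{"type":"number"}},"xyz":{"type":"array","items":{"type":"number"}},"fingers":{"type":"number"}}}},"grip_force":{"type":"number"}},"required":["rows"]}

```bash
ls; mkdir -p pics; python3 - <<'E'
from bench import r, imaging
import cv2
print(r.get_obs())
for n in ["side","top","wrist"]:
    im=imaging.grab_frame(n); cv2.imwrite(f"pics/{n}0.png",im)
    print(n,imaging.camera_info(n))
print(r.get_obs()['clock'])
E
```

```text
pics
{'clock': 0.0, 'joints': array([-1.4170609 ,  0.47777192,  0.02234673,  1.55646356, -0.0114726 ,
        1.10926436, -0.08309161]), 'qvel': array([-3.91654282e-04,  1.70794682e-03, -1.28928686e-03,  8.02795398e-05,
       -1.74819744e-03, -8.13417146e-04,  3.04945406e-04]), 'tau': array([ 8.13837451e-04, -5.96456552e+01,  1.60863899e+00, -2.81192833e+01,
        1.25674755e-02,  9.46954242e-03, -6.10710330e-06]), 'tcp_pos': array([0.17459295, 0.65137643, 0.20473967]), 'orientation': array([-4.10050588e-01, -3.11464154e+00,  2.79181876e-03]), 'contact_force': array([-0.22136146,  0.8384738 ,  0.25808739]), 'moment': array([-0.02102477, -0.01603798,  0.01844674]), 'grip_width': 0.08540665574299477}
side {'camera_matrix': array([[587.56298013,   0.        , 325.07327357],
       [  0.        , 587.56298013, 233.72852309],
       [  0.        ,   0.        ,   1.        ]]), 'xyz': array([ 0.02372733, -1.04322102,  1.11432804]), 'attitude': array([-2.25638879,  0.52111247, -0.20412538])}
top {'camera_matrix': array([[446.05887579,   0.        , 327.92370783],
       [  0.        , 446.05887579, 240.17162532],
       [  0.        ,   0.        ,   1.        ]]), 'xyz': array([0.20025006, 0.00331217, 1.29212777]), 'attitude': array([-2.00782436,  2.18416873, -0.26781249])}
wrist {'camera_matrix': array([[407.25335228,   0.        , 319.4809663 ],
       [  0.        , 407.25335228, 248.8106926 ],
       [  0.        ,   0.        ,   1.        ]]), 'xyz': array([0.10161269, 0.67212621, 0.37303253]), 'attitude': array([2.29310795, 1.75978456, 0.26533397])}
0.15
```

View pics/side0.png

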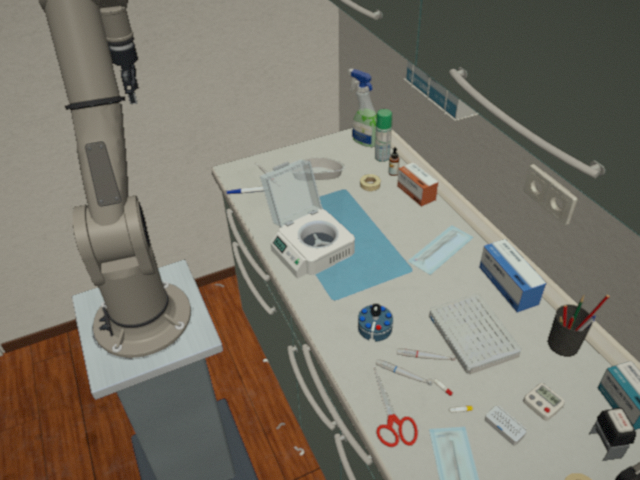

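View pics/top0.png

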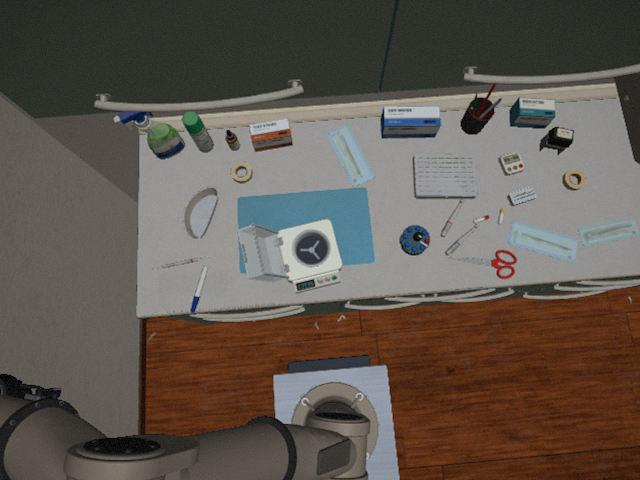

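View pics/wrist0.png

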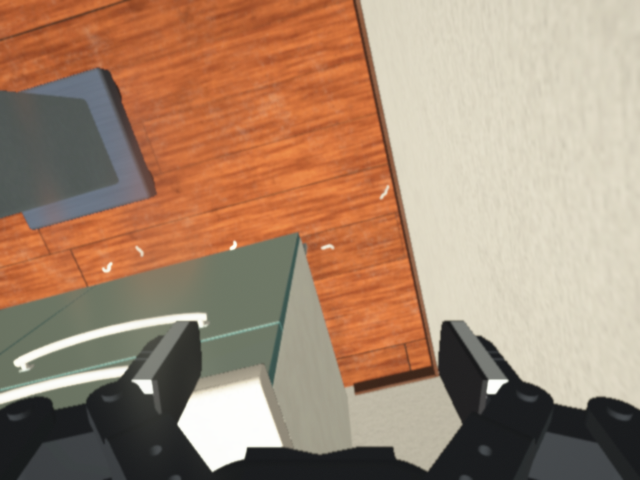

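The side and top views show the incubator (top: chamber at ~312,250), the carousel (~416,240), and the cover leaning left (~262,252). The handpieces are at ~452,218 and 466,237, and the marker and scaler are on the left (~200,288; 180,263). Next I'll measure positions.

```bash
cat > h.py <<'E'
from bench import r, imaging
import cv2, numpy as np
from scipy.spatial.transform import Rotation as R
def cam(n):
    c=imaging.camera_info(n); return np.array(c['camera_matrix']),np.array(c['xyz']),R.from_rotvec(c['attitude'])
def onz(n,px,z,c=None):
    K,p,A=c or cam(n)
    d=A.apply(np.linalg.solve(K,[px[0],px[1],1.])); return p+d*(z-p[2])/d[2]
def proj(n,X,c=None):
    K,p,A=c or cam(n)
    q=A.inv().apply(np.atleast_2d(X)-p); q=q@K.T; return q[:,:2]/q[:,2:]
def tri(obs):
    M=np.zeros((3,3));b=np.zeros(3)
    for n,px in obs:
        K,p,A=cam(n); d=A.apply(np.linalg.solve(K,[px[0],px[1],1.])); d/=np.linalg.norm(d)
        P=np.eye(3)-np.outer(d,d); M+=P;b+=P@p
    return np.linalg.solve(M,b)
E
python3 - <<'E'
from h import *
for q in ["chamber_mouth","carousel_knob","cover_edge","cover_hinge","carousel","incubator"]:
    o=[]
    for n in ["top","side"]:
        t=imaging.tip_of(n,q); print(q,n,[(np.round(x['position'],1),round(x['conf'],2)) for x in t[:2]])
        if t:o.append((n,t[0]['position']))
    if len(o)==2: print('   ',tri(o).round(4))
for q in ["handpiece_blue","handpiece_red","marker","scaler"]:
    t=imaging.find_in("top",q); print(q,[(np.round(x['position'],1),round(x['conf'],2),onz("top",x['position'],.008).round(3)) for x in t[:2]])
for n in ["top","side"]:
    K,p,A=cam(n);print(n,A.as_matrix().round(2))
im=imaging.grab_frame("top"); c=im[180:320,220:500]; cv2.imwrite("pics/topc.png",cv2.resize(c,None,fx=2.8,fy=2.8,interpolation=cv2.INTER_CUBIC))
print(r.get_obs()['clock'])
print(R.from_rotvec(r.get_obs()['orientation']).as_matrix().round(3))
E
```

```text
chamber_mouth top [(array([310.5, 248.7]), 0.69)]
chamber_mouth side [(array([320.5, 235.4]), 0.79), (array([267. , 177.7]), 0.64)]
    [0.4911 0.026  0.049 ]
carousel_knob top [(array([415.8, 238.1]), 0.68)]
carousel_knob side [(array([375.6, 309.9]), 0.88)]
    [ 0.4931 -0.2756  0.0592]
cover_edge top [(array([241. , 253.6]), 0.9)]
cover_edge side [(array([375. , 327.6]), 0.59), (array([317.1, 233.6]), 0.27)]
    [ 0.7966  0.3695 -0.9169]
cover_hinge top [(array([283. , 257.3]), 0.94)]
cover_hinge side [(array([302.4, 220.9]), 0.9), (array([268.7, 175.2]), 0.51)]
    [0.4733 0.1062 0.0457]
carousel top [(array([410.9, 242.5]), 0.8), (array([285.2, 253.7]), 0.23)]
carousel side [(array([376.7, 328.7]), 0.71)]
    [ 0.4985 -0.2757 -0.0134]
incubator top [(array([311.3, 247.8]), 0.89)]
incubator side [(array([318.7, 249.3]), 0.78)]
    [ 0.4949  0.0264 -0.    ]
handpiece_blue [(array([460.2, 242.5]), 0.76, array([ 0.477, -0.415,  0.008]))]
handpiece_red [(array([450.7, 223.4]), 0.57, array([ 0.537, -0.396,  0.008]))]
marker [(array([196.3, 288.7]), 0.7, array([0.405, 0.365, 0.008])), (array([457.2, 242.3]), 0.35, array([ 0.478, -0.407,  0.008]))]
scaler []
top [[-0.08 -0.97  0.24]
 [-1.    0.08 -0.02]
 [ 0.   -0.24 -0.97]]
side [[ 0.9  -0.3   0.31]
 [-0.43 -0.6   0.67]
 [-0.02 -0.74 -0.67]]
1.0
[[-0.966  0.259  0.   ]
 [ 0.259  0.966  0.   ]
 [-0.     0.    -1.   ]]
```

View pics/topc.png

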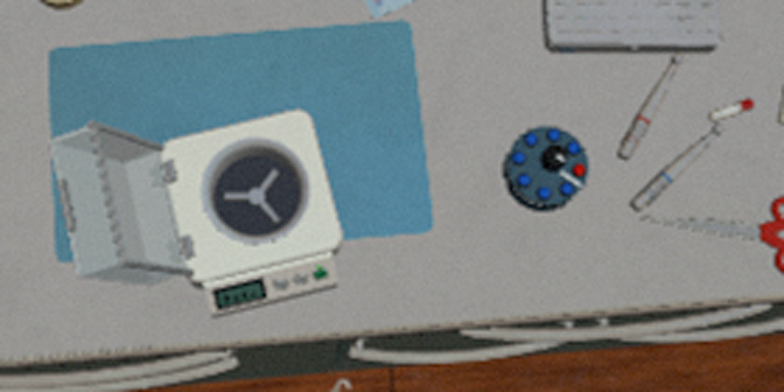

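```bash
python3 - <<'E'
from h import *
a=onz("top",(312.1,250),.036);b=onz("top",(321.1,258.6),.036);d=b-a;print(a,b,np.degrees(np.arctan2(d[1],d[0])))
for t in [(275,165),(222,195)]:
    b=onz("top",(220+t[0]/2.8,180+t[1]/2.8),.036);d=b-a;print(np.degrees(np.arctan2(d[1],d[0])))
k=onz("top",(415.8,238.1),.067);b=onz("top",(427.1,246.1),.04);d=b-k;print(k,np.degrees(np.arctan2(d[1],d[0])),np.linalg.norm(d[:2]))
m=onz("top",(310.5,248.7),.062);h=onz("top",(283,257.3),.0635);d=h-m;print(m,h,np.degrees(np.arctan2(d[1],d[0]))-90,np.linalg.norm(d))
print(onz("side",(320.5,235.4),.062),onz("side",(375.6,309.9),.067))
E
```

```text
[0.48446579 0.02308779 0.036     ] [ 0.4570695  -0.00074853  0.036     ] -138.9748924318383
-32.76886630473107
83.55638767579968
[ 0.48727267 -0.27280393  0.067     ] -119.45764971815498 0.04069985716549328
[0.48271729 0.02690102 0.062     ] [0.46413856 0.10573275 0.0635    ] 13.261245355781739 0.08100530816424364
[0.49103672 0.01305953 0.062     ] [ 0.49390241 -0.2813641   0.067     ]
```

Emit:
jog_arm --rows '[{"xyz": [0, 0, -4], "fingers": 0}, {"xyz": [-6, -2, -6.5], "fingers": 0}, {"xyz": [-10, -4, -6.5], "fingers": 0}, {"xyz": [-15, -6, -6.5], "fingers": 0}, {"xyz": [-19, -8, -6.5], "fingers": 0}]'

```text
$.rows[0]: bad value
```

Emit:
jog_arm --rows '[{"xyz": [0, 0, -4], "delta_rot": [0, 0, 0], "fingers": 0}, {"xyz": [-4, -2, -6.5], "delta_rot": [0, 0, 0], "fingers": 0}, {"xyz": [-8, -4, -6.5], "delta_rot": [0, 0, 0], "fingers": 0}, {"xyz": [-12, -6, -6.5], "delta_rot": [0, 0, 0], "fingers": 0}, {"xyz": [-16, -8, -6.5], "delta_rot": [0, 0, 0], "fingers": 0}]'

```text
clock: 1.42
tcp_pos: [0.2965, 0.5442, 0.2717]
orientation: [0.409, 3.114, 0.003]
contact_force: [0.2, -0.1, 0.1]
grip_width: 0.0852
```

Emit:
jog_arm --rows '[{"xyz": [-4, -2.2, 0], "delta_rot": [0, 0, 0], "fingers": 0}, {"xyz": [-8, -4.4, 0], "delta_rot": [0, 0, 0], "fingers": 0}, {"xyz": [-11.5, -6.5, 0], "delta_rot": [0, 0, 0], "fingers": 0}, {"xyz": [-15, -9, 0], "delta_rot": [0, 0, 0], "fingers": 0}, {"xyz": [-18, -11.5, 0], "delta_rot": [0, 0, 0], "fingers": 0}]'

```text
clock: 1.83
tcp_pos: [0.4379, 0.391, 0.2717]
orientation: [0.409, 3.114, 0.004]
contact_force: [-0.2, 1.0, -0.0]
grip_width: 0.0859
```

```bash
python3 - <<'E'
from h import *
o=r.get_obs();print(o['joints'].round(2),o['tcp_pos'])
E
```

```text
[-0.96  0.27  0.16  1.7  -0.05  1.16  0.52] [0.43791367 0.39096259 0.27173236]
```

Emit:
jog_arm --rows '[{"xyz": [-1.7, -3.7, 0], "delta_rot": [0, 0, 0], "fingers": 0}, {"xyz": [-3.4, -7.4, 0], "delta_rot": [0, 0, 0], "fingers": 0}, {"xyz": [-5, -11.2, 0], "delta_rot": [0, 0, 0], "fingers": 0}, {"xyz": [-6.7, -15, 0], "delta_rot": [0, 0, 0], "fingers": 0}, {"xyz": [-8.4, -19, 0], "delta_rot": [0, 0, 0], "fingers": 0}]'

```text
clock: 2.25
tcp_pos: [0.4698, 0.1855, 0.2715]
orientation: [0.409, 3.113, 0.005]
contact_force: [0.7, 0.1, -0.1]
grip_width: 0.0854
```

Emit:
jog_arm --rows '[{"xyz": [-1.7, -3.7, 0], "delta_rot": [0, 0, 0], "fingers": 0}, {"xyz": [-3.4, -7.4, 0], "delta_rot": [0, 0, 0], "fingers": 0}, {"xyz": [-5, -11.2, 0], "delta_rot": [0, 0, 0], "fingers": 0}, {"xyz": [-6.7, -15, 0], "delta_rot": [0, 0, 0], "fingers": 0}, {"xyz": [-6.7, -15, 0], "delta_rot": [0, 0, 0], "fingers": 0}]'

```text
clock: 2.67
tcp_pos: [0.4964, 0.0138, 0.2719]
orientation: [0.428, 3.109, 0.001]
contact_force: [-0.0, -0.3, -0.0]
grip_width: 0.0855
```

```bash
python3 - <<'E'
from h import *
o=r.get_obs();print(o['joints'].round(2),o['tcp_pos'])
c=cam("wrist");im=imaging.grab_frame("wrist");cv2.imwrite("pics/w1.png",im)
for q in ["chamber_mouth","chamber_floor","cover_hinge"]:
    t=imaging.tip_of("wrist",q); print(q,[(np.round(x['position'],1),round(x['conf'],2),onz("wrist",x['position'],{'chamber_mouth':.062,'chamber_floor':.028,'cover_hinge':.0635}[q],c).round(4)) for x in t[:2]])
np.savez("w1.npz",K=c[0],p=c[1],A=c[2].as_rotvec())
E
```

```text
[-0.53  0.11  0.41  1.91 -0.05  1.12  1.2 ] [0.49635212 0.01382808 0.27185651]
chamber_mouth [(array([322.1, 192.9]), 0.77, array([0.4853, 0.0206, 0.062 ]))]
chamber_floor [(array([325.3, 185.1]), 0.92, array([0.4842, 0.0245, 0.028 ]))]
cover_hinge [(array([407.2, 156.4]), 0.6, array([0.4739, 0.1036, 0.0635]))]
```

View pics/w1.png

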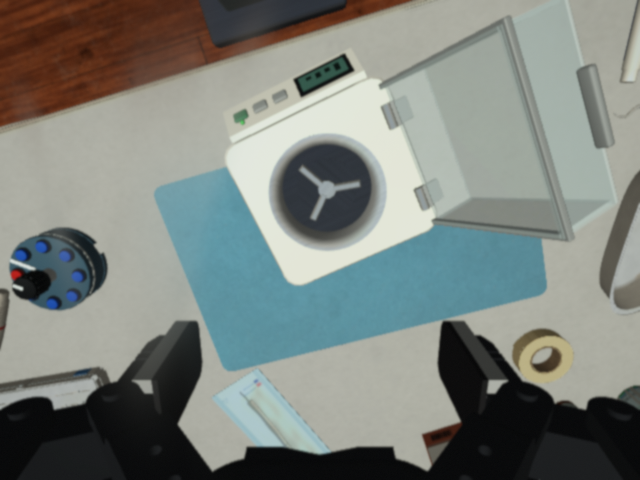

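The wrist picture shows the chamber at ~(327,190) with dog tips at ~(303,168), (359,184) and (314,218). The open cover is on the right and the carousel at the left (~50,268). I'll fit the geometry to this.

```bash
cat > fitch.py <<'E'
from h import *
from scipy.optimize import minimize, least_squares
im=cv2.imread("pics/w1.png");f=np.load("w1.npz");c=(f['K'],f['p'],R.from_rotvec(f['A']))
g=cv2.cvtColor(im,cv2.COLOR_BGR2GRAY).astype(float)
# dark floor contour
m=((g<90)).astype(np.uint8)
n,l,s,ce=cv2.connectedComponentsWithStats(m)
k=l[180,345] or l[205,330]
print(s[k],ce[k])
hull=cv2.convexHull(np.argwhere(l==k)[:,::-1].astype(np.int32))
print(cv2.fitEllipse(hull))
gs=cv2.GaussianBlur(g,(0,0),1)
def sc(x,y,th):
    tot=0
    for a in (0,105,230):
        t=th+np.radians(a);u=np.array([np.cos(t),np.sin(t)]);v=np.array([-u[1],u[0]])
        rr=np.linspace(10,32,12)/1000
        P=np.array([[*( [x,y]+q*u),.036] for q in rr]);N1=P.copy();N1[:,:2]+=.008*v;N2=P.copy();N2[:,:2]-=.008*v
        out=np.array([[*( [x,y]+.0385*u),.036]])
        def s_(X): q=proj(0,X,c).astype(np.float32); return cv2.remap(gs.astype(np.float32),q[:,0].reshape(-1,1),q[:,1].reshape(-1,1),1).mean()
        tot+=2*s_(P)-s_(N1)-s_(N2)-.3*s_(out)
    return tot
best=max(((sc(x,y,np.radians(a)),x,y,a) for x in np.arange(.478,.493,.002) for y in np.arange(.016,.034,.002) for a in range(-170,-110,4)),key=lambda z:z[0])
r_=minimize(lambda p:-sc(p[0]/1000,p[1]/1000,np.radians(p[2])),[best[1]*1e3,best[2]*1e3,best[3]],method='Nelder-Mead')
print(best,r_.x,r_.fun)
x,y,a=r_.x[0]/1e3,r_.x[1]/1e3,r_.x[2]
o=cv2.resize(im[100:280,220:440],None,fx=3,fy=3,interpolation=cv2.INTER_CUBIC)
def dr(P,col):
    q=(proj(0,P,c)-[220,100])*3
    cv2.polylines(o,[q.astype(np.int32).reshape(-1,1,2)],False,col,1)
ph=np.linspace(0,2*np.pi,80)
for z,rad in ((.062,.050),(.056,.045),(.028,.045)):
    dr(np.c_[x+rad*np.cos(ph),y+rad*np.sin(ph),0*ph+z],(0,0,255))
for b in (0,105,230):
    t=np.radians(a+b);dr(np.array([[x,y,.036],[x+.034*np.cos(t),y+.034*np.sin(t),.036]]),(0,255,0))
cv2.imwrite("pics/fit1.png",o)
E
python3 fitch.py
```

```text
[ 279  144   93   96 6159] [324.30979055 190.5703848 ]
((324.5029296875, 190.60755920410156), (91.08165740966797, 97.41641998291016), 28.960235595703125)
(np.float32(526.1965), np.float64(0.488), np.float64(0.024000000000000007), -146) [ 487.31093715   24.52187187 -145.4360788 ] -544.291015625
```

View pics/fit1.png

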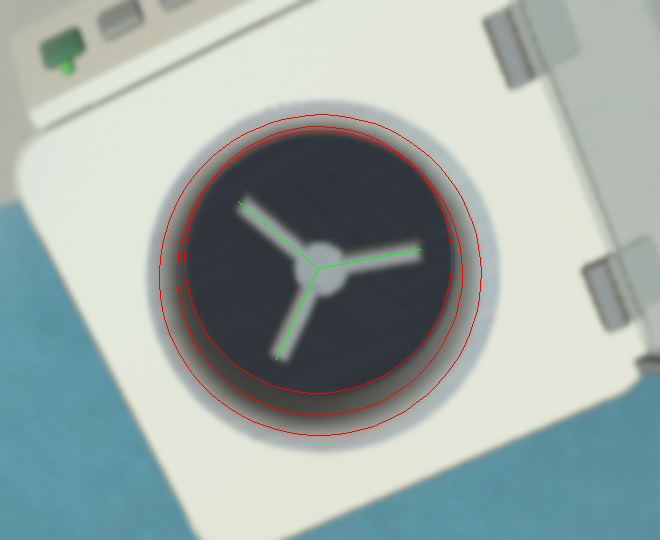

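The fit overlays the dogs and floor well: chamber axis ≈ (0.4873, 0.0245), index dog ≈ −145.4°. Now over the carousel.

Emit:
jog_arm --rows '[{"xyz": [-0.9, -3.8, 0], "delta_rot": [0, 0, -5], "fingers": 0}, {"xyz": [-1.8, -7.6, 0], "delta_rot": [0, 0, -10], "fingers": 0}, {"xyz": [-2.7, -11.4, 0], "delta_rot": [0, 0, -15], "fingers": 0}, {"xyz": [-3.6, -15, 0], "delta_rot": [0, 0, -20], "fingers": 0}, {"xyz": [-4.5, -19, 0], "delta_rot": [0, 0, -20], "fingers": 0}]'

```text
clock: 3.28
tcp_pos: [0.4911, -0.1696, 0.2705]
orientation: [-0.155, 3.135, 0.006]
contact_force: [0.6, 0.5, -0.0]
grip_width: 0.0854
```

```bash
python3 - <<'E'
from h import *
o=r.get_obs();T=R.from_rotvec(o['orientation'])
print(o['joints'].round(2),o['tcp_pos'],T.as_matrix().round(3))
print(T.inv().apply(np.array([.4875,-.275,.21])-o['tcp_pos']))
E
```

```text
[-0.25  0.16  0.53  1.87 -0.1   1.13  1.99] [ 0.49107026 -0.1695908   0.27054188] [[-0.995 -0.099  0.002]
 [-0.099  0.995  0.004]
 [-0.003  0.004 -1.   ]]
[ 0.0141297  -0.10478259  0.06008432]
```

Emit:
jog_arm --rows '[{"xyz": [0.4, -3.5, 2], "delta_rot": [0, 0, 0], "fingers": 0}, {"xyz": [0.9, -7, 4], "delta_rot": [0, 0, 0], "fingers": 0}, {"xyz": [1.4, -10.5, 6], "delta_rot": [0, 0, 0], "fingers": 0}, {"xyz": [1.4, -10.5, 6], "delta_rot": [0, 0, 0], "fingers": 0}, {"xyz": [1.4, -10.5, 6], "delta_rot": [0, 0, 0], "fingers": 0}]'

```text
clock: 3.7
tcp_pos: [0.4871, -0.2753, 0.2085]
orientation: [0.153, -3.137, -0.007]
contact_force: [0.9, 1.3, 0.1]
grip_width: 0.0857
```

```bash
python3 - <<'E'
from h import *
o=r.get_obs();print(o['joints'].round(2),o['tcp_pos'],o['orientation'])
c=cam("wrist");im=imaging.grab_frame("wrist");cv2.imwrite("pics/w2.png",im)
for q,z in [("carousel_knob",.067),("carousel",0)]:
    t=imaging.tip_of("wrist",q); print(q,[(np.round(x['position'],1),round(x['conf'],2),onz("wrist",x['position'],z,c).round(4)) for x in t[:2]])
np.savez("w2.npz",K=c[0],p=c[1],A=c[2].as_rotvec())
E
```

```text
[-0.05  0.32  0.57  1.86 -0.2   1.03  2.27] [ 0.48705732 -0.27532568  0.20851129] [ 0.15318142 -3.13732069 -0.00733838]
carousel_knob [(array([308.6, 227.1]), 0.89, array([ 0.4903, -0.2821,  0.067 ]))]
carousel [(array([313.9, 211.5]), 0.65, array([ 0.4918, -0.2783,  0.    ]))]
```

View pics/w2.png

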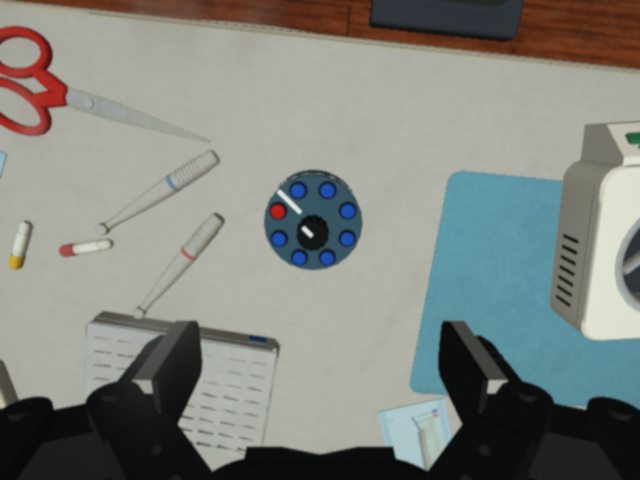

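The carousel is at ~(313,222), the red cap at (278,211) and the white index line from (278,192) to (301,213). Refining from the caps, the line and the knob.

```bash
cat > fitcar.py <<'E'
from h import *
im=cv2.imread("pics/w2.png");f=np.load("w2.npz");c=(f['K'],f['p'],R.from_rotvec(f['A']))
hsv=cv2.cvtColor(im,cv2.COLOR_BGR2HSV);M=np.zeros(hsv.shape[:2],np.uint8);cv2.circle(M,(313,218),56,1,-1)
h,s,v=[hsv[...,i].astype(int) for i in range(3)]
cap=((s>170)&(v>70)&(M>0)).astype(np.uint8)
n,l,st,ce=cv2.connectedComponentsWithStats(cap)
pts=[ce[i] for i in range(1,n) if st[i,4]>60];print(len(pts),np.round(pts,1).tolist(),[st[i,4] for i in range(1,n)])
W=np.array([onz(0,p,.045,c) for p in pts]);
from scipy.optimize import least_squares
q=least_squares(lambda p:np.hypot(W[:,0]-p[0],W[:,1]-p[1])-.0315,W[:,:2].mean(0));print('caps centre',q.x,q.fun.round(4))
ang=np.degrees(np.arctan2(W[:,1]-q.x[1],W[:,0]-q.x[0]));print(np.sort(ang).round(1))
wh=((v>150)&(s<70)&(M>0)).astype(np.uint8)
n,l,st,ce=cv2.connectedComponentsWithStats(wh);print(st[1:].tolist(),ce[1:].round(1).tolist())
cv2.imwrite("pics/w2c.png",cv2.resize(im[150:290,240:390],None,fx=4,fy=4,interpolation=cv2.INTER_CUBIC))
for i in range(1,n):
    if st[i,4]<20: continue
    P=np.argwhere(l==i)[:,::-1]
    for z in (.04,.079):
        X=np.array([onz(0,p,z,c)[:2] for p in P]); u,S,vt=np.linalg.svd(X-X.mean(0)); d=vt[0]
        print(i,z,X.mean(0),np.degrees(np.arctan2(d[1],d[0])),S, 'radial',np.degrees(np.arctan2(*(X.mean(0)-q.x)[::-1])))
bl=((v<60)&(M>0)).astype(np.uint8);n,l,st,ce=cv2.connectedComponentsWithStats(bl)
for i in range(1,n):
    if st[i,4]>150:print('black',st[i],ce[i],onz(0,ce[i],.067,c))
E
python3 fitcar.py
```

```text
8 [[297.6, 190.3], [327.0, 190.3], [277.5, 210.7], [347.3, 210.8], [278.4, 238.7], [346.9, 238.5], [298.8, 257.7], [326.8, 257.7]] [np.int32(182), np.int32(186), np.int32(165), np.int32(176), np.int32(164), np.int32(167), np.int32(158), np.int32(160)]
caps centre [ 0.49365637 -0.27895932] [-0.0001 -0.0001 -0.0001 -0.0002 -0.0002 -0.0001 -0.0002 -0.0001]
[-151.9 -107.1  -61.8  -16.8   28.3   73.2  118.1  163.1]
[[257, 162, 113, 113, 2195], [302, 227, 11, 10, 52]] [[311.6, 209.7], [307.0, 231.5]]
1 0.04 [ 0.48268545 -0.28075005] 86.30918318089505 [1.48534082 1.3805501 ] radial -170.72966677389968
1 0.079 [ 0.47448717 -0.28096363] 86.30918318089503 [1.31325563 1.22060552] radial -174.03090894845354
2 0.04 [ 0.50116389 -0.28303397] 50.54419134783489 [0.02211426 0.00740484] radial -28.490538590264322
2 0.079 [ 0.49082479 -0.28298295] 50.5441913478348 [0.01955219 0.00654695] radial -125.13553557855342
black [292 215  37  44 850] [312.37176471 233.44      ] [ 0.49516688 -0.27865753  0.067     ]
```

View pics/w2c.png

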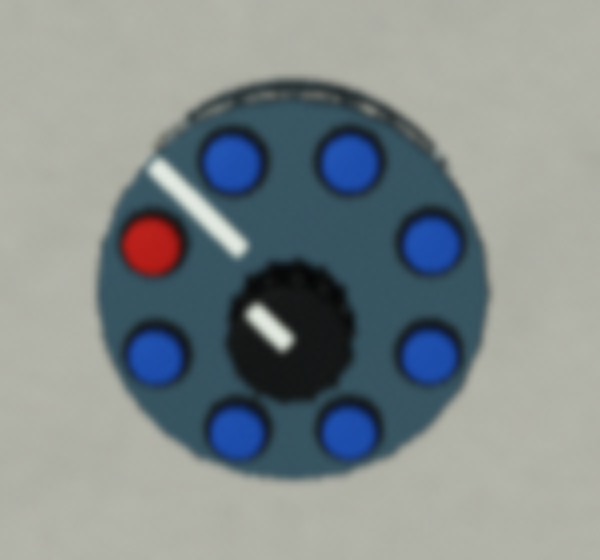

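Emit:
jog_arm --rows '[{"xyz": [-0.3, -0.2, 3], "delta_rot": [0, 0, 0], "fingers": 0}, {"xyz": [-0.6, -0.4, 6], "delta_rot": [0, 0, 0], "fingers": 0}, {"xyz": [-0.6, -0.4, 9.5], "delta_rot": [0, 0, 0], "fingers": 0}, {"xyz": [-0.6, -0.4, 9.5], "delta_rot": [0, 0, 0], "fingers": 0}, {"xyz": [-0.6, -0.4, 9.5], "delta_rot": [0, 0, 0], "fingers": 0}]'

```text
clock: 4.27
tcp_pos: [0.4956, -0.2737, 0.1151]
orientation: [-0.165, 3.136, 0.01]
contact_force: [0.7, 0.2, 1.5]
grip_width: 0.0853
```

```bash
python3 - <<'E'
from h import *
o=r.get_obs();print(o['joints'].round(2),o['tcp_pos'],o['orientation'])
c=cam("wrist");im=imaging.grab_frame("wrist");cv2.imwrite("pics/w3.png",im)
q,z=("carousel_knob",.067)
t=imaging.tip_of("wrist",q); print(q,[(np.round(x['position'],1),round(x['conf'],2),onz("wrist",x['position'],z,c).round(4)) for x in t[:2]])
np.savez("w3.npz",K=c[0],p=c[1],A=c[2].as_rotvec())
T=R.from_rotvec(o['orientation'])
print('tcp axis proj at z .079, .04',proj(0,[[o['tcp_pos'][0],o['tcp_pos'][1],zz] for zz in (.079,.045,.04)],c), T.as_matrix().round(3))
im=cv2.imread("pics/w3.png");M=np.zeros(im.shape[:2],np.uint8);cv2.circle(M,(int(t[0]['position'][0]),int(t[0]['position'][1])),110,1,-1)
hsv=cv2.cvtColor(im,cv2.COLOR_BGR2HSV);h,s,v=[hsv[...,i].astype(int) for i in range(3)]
n,l,st,ce=cv2.connectedComponentsWithStats(((s>170)&(v>70)&(M>0)).astype(np.uint8))
pts=[ce[i] for i in range(1,n) if st[i,4]>150]
W=np.array([onz(0,p,.045,c) for p in pts]);
from scipy.optimize import least_squares
q=least_squares(lambda p:np.hypot(W[:,0]-p[0],W[:,1]-p[1])-.0315,W[:,:2].mean(0));print('caps centre',q.x,q.fun.round(4))
ang=np.degrees(np.arctan2(W[:,1]-q.x[1],W[:,0]-q.x[0]));print(np.sort(ang).round(1))
E
```

```text
[-0.    0.44  0.52  1.93 -0.3   0.84  2.35] [ 0.495639   -0.27373135  0.11506715] [-0.16527691  3.13613527  0.01036704]
carousel_knob [(array([308.6, 257.9]), 0.68, array([ 0.4931, -0.279 ,  0.067 ]))]
tcp axis proj at z .079, .04 [[317.46619628 270.54116782]
 [317.37525352 251.2250911 ]
 [317.36383568 248.7999636 ]] [[-0.994 -0.105  0.001]
 [-0.105  0.994  0.007]
 [-0.001  0.007 -1.   ]]
caps centre [ 0.49355137 -0.27893669] [-0.0002 -0.0002 -0.0002 -0.0001 -0.0001 -0.0002 -0.0002 -0.0003]
[-151.8 -107.1  -61.7  -17.    28.3   73.3  118.2  163.1]
```

View pics/w3.png

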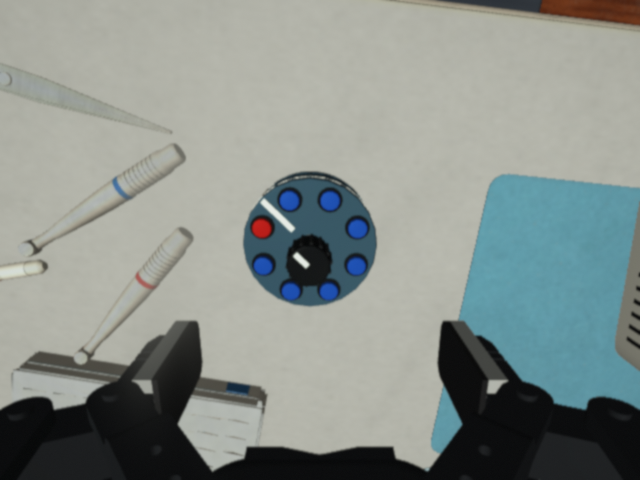

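The caps again give the centre (0.4935, −0.2790); the TCP sits ~5 mm off in y, so I'll check the settled pose and correct it.

```bash
cat > go.py <<'E'
import sys
from h import *
o=r.get_obs();T=R.from_rotvec(o['orientation'])
t=np.array([float(x) for x in sys.argv[1:4]])
print(round(o['clock'],2),'tcp',o['tcp_pos'].round(4),'d_tool_cm',(T.inv().apply(t-o['tcp_pos'])*100).round(2),'F',o['contact_force'].round(1),'M',o['moment'].round(2),'j',o['joints'].round(2),'w',round(o['grip_width'],4))
print('tilt z',T.as_matrix()[:,2].round(4),'xaxis deg',np.degrees(np.arctan2(T.as_matrix()[1,0],T.as_matrix()[0,0])).round(2))
# rotation to make vertical, tool frame
z=T.inv().apply([0,0,-1]); print('level rot deg',np.degrees(np.cross([0,0,1],z)).round(2))
E
python3 go.py .4935 -.2790 .049
```

```text
4.37 tcp [ 0.4973 -0.2757  0.1176] d_tool_cm [ 0.46 -0.32  6.85] F [0.4 0.5 0.4] M [-0.02  0.04  0.03] j [-0.    0.44  0.52  1.93 -0.3   0.84  2.35] w 0.0852
tilt z [ 0.006   0.0044 -1.    ] xaxis deg -174.04
level rot deg [ 0.21  0.37 -0.  ]
```

```bash
python3 - <<'E'
from h import *
a=[]
for i in range(4):
    o=r.get_obs();a.append(np.r_[o['tcp_pos'],o['orientation']]);imaging.grab_frame("side")
a=np.array(a);print(a.round(4))
E
```

```text
[[ 0.4973 -0.2757  0.1176 -0.163   3.1311  0.0064]
 [ 0.4975 -0.2761  0.1178 -0.1621  3.1303  0.0057]
 [ 0.4974 -0.2762  0.1178 -0.1617  3.1301  0.0056]
 [ 0.4972 -0.2762  0.1176 -0.1614  3.1304  0.0059]]
```

Emit:
jog_arm --rows '[{"xyz": [0.4, -0.27, 1], "delta_rot": [0.2, 0.3, 0], "fingers": 0}, {"xyz": [0.41, -0.27, 3], "delta_rot": [0.2, 0.3, 0], "fingers": 0}, {"xyz": [0.42, -0.27, 4.5], "delta_rot": [0.2, 0.3, 0], "fingers": 0}, {"xyz": [0.42, -0.27, 4.5], "delta_rot": [0.2, 0.3, 0], "fingers": 0}, {"xyz": [0.42, -0.27, 4.5], "delta_rot": [0.2, 0.3, 0], "fingers": 0}]'

```text
clock: 4.98
tcp_pos: [0.4925, -0.2792, 0.0717]
orientation: [0.161, -3.137, -0.001]
contact_force: [1.0, -0.8, 0.3]
grip_width: 0.0855
```

```bash
python3 go.py .4935 -.279 .049; python3 - <<'E'
from h import *
im=imaging.grab_frame("wrist");cv2.imwrite("pics/w4.png",im)
E
python3 go.py .4935 -.279 .049
```

```text
4.98 tcp [ 0.4925 -0.2792  0.0717] d_tool_cm [-0.1   0.01  2.27] F [ 1.  -0.8  0.3] M [-0.03 -0.03 -0.01] j [ 0.03  0.51  0.49  1.96 -0.34  0.76  2.39] w 0.0855
tilt z [-2.e-04  6.e-04 -1.e+00] xaxis deg -174.13
level rot deg [ 0.03 -0.01  0.  ]
5.03 tcp [ 0.4932 -0.2795  0.0725] d_tool_cm [-0.03  0.05  2.35] F [-0.  -0.1 -0. ] M [-0.02 -0.   -0.09] j [ 0.03  0.51  0.49  1.96 -0.34  0.76  2.39] w 0.0854
tilt z [ 1.4e-03 -1.0e-04 -1.0e+00] xaxis deg -174.13
level rot deg [-0.01  0.08  0.  ]
```

View pics/w4.png

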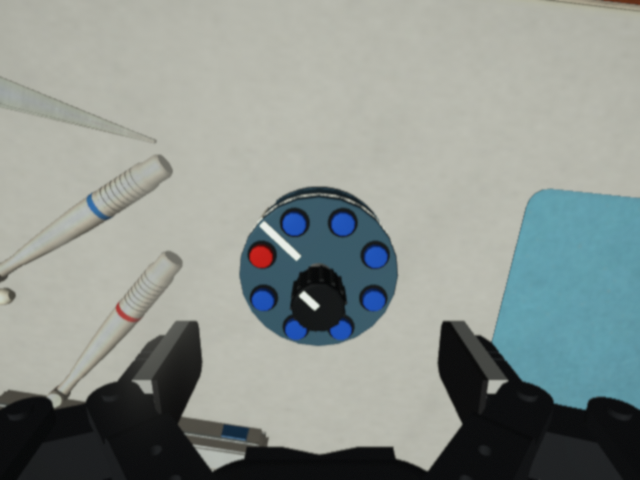

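The knob is centred between the fingers (column 318). Descending and gripping.

Emit:
jog_arm --rows '[{"xyz": [0, 0.02, 1.5], "delta_rot": [0, 0, 0], "fingers": 0}, {"xyz": [0, 0.02, 2.35], "delta_rot": [0, 0, 0], "fingers": 0}, {"xyz": [0, 0.02, 2.35], "delta_rot": [0, 0, 0], "fingers": 0}, {"xyz": [0, 0.02, 2.35], "delta_rot": [0, 0, 0], "fingers": 0.4}, {"xyz": [0, 0.02, 2.35], "delta_rot": [0, 0, 0], "fingers": 0.6}]' --grip_force 60

```text
clock: 5.45
tcp_pos: [0.4935, -0.2796, 0.0496]
orientation: [-0.161, 3.135, -0.001]
contact_force: [-0.0, 1.0, -0.2]
grip_width: 0.0641
```

Emit:
jog_arm --rows '[{"xyz": [0, 0, 0], "delta_rot": [0, 0, 0], "fingers": 0.8}, {"xyz": [0, 0, 0], "delta_rot": [0, 0, 0], "fingers": 1}, {"xyz": [0, 0, 0], "delta_rot": [0, 0, 0], "fingers": 1}, {"xyz": [0, 0, 0], "delta_rot": [0, 0, 0], "fingers": 1}, {"xyz": [0, 0, 0], "delta_rot": [0, 0, 0], "fingers": 1}]'

```text
clock: 5.87
tcp_pos: [0.4939, -0.2798, 0.0504]
orientation: [-0.16, 3.135, -0.001]
contact_force: [-1.9, 1.1, 6.5]
grip_width: 0.0192
```

```bash
python3 go.py .4935 -.279 .049
```

```text
5.87 tcp [ 0.4939 -0.2798  0.0504] d_tool_cm [0.03 0.08 0.14] F [-1.9  1.1  6.5] M [0.19 0.33 0.02] j [ 0.05  0.54  0.47  1.97 -0.36  0.71  2.41] w 0.0192
tilt z [ 2.9e-03 -4.0e-04 -1.0e+00] xaxis deg -174.14
level rot deg [-0.04  0.16  0.  ]
```

```bash
python3 - <<'E'
from h import *
im=imaging.grab_frame("wrist");cv2.imwrite("pics/w5.png",im)
im=imaging.grab_frame("side");cv2.imwrite("pics/s5.png",cv2.resize(im[220:400,280:480],None,fx=4,fy=4,interpolation=cv2.INTER_CUBIC)[:600,:800])
E
python3 go.py .4935 -.279 .049
```

```text
5.97 tcp [ 0.4939 -0.2798  0.0505] d_tool_cm [0.03 0.08 0.15] F [-1.5  1.9  6.2] M [0.22 0.29 0.03] j [ 0.05  0.54  0.47  1.97 -0.36  0.71  2.41] w 0.0196
tilt z [ 3.e-03 -4.e-04 -1.e+00] xaxis deg -174.13
level rot deg [-0.04  0.17  0.  ]
```

View pics/w5.png

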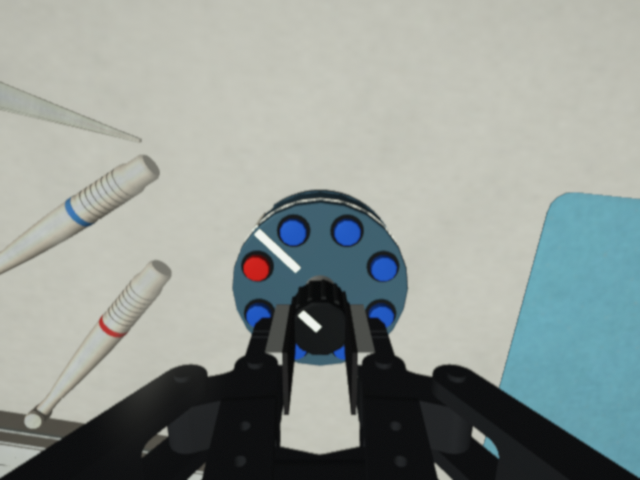

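View pics/s5.png

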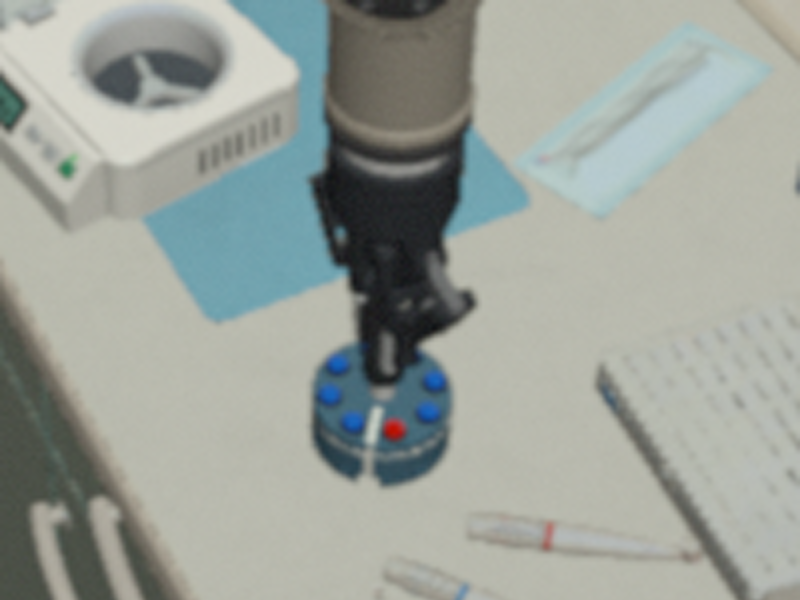

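The knob is held upright between the pads. Lifting.

Emit:
jog_arm --rows '[{"xyz": [0, 0, -1], "delta_rot": [0, 0, 0], "fingers": 1}, {"xyz": [0, 0, -3], "delta_rot": [0, 0, 0], "fingers": 1}, {"xyz": [0, 0, -5.5], "delta_rot": [0, 0, 0], "fingers": 1}, {"xyz": [0, 0, -8], "delta_rot": [0, 0, 0], "fingers": 1}, {"xyz": [0, 0, -10], "delta_rot": [0, 0, 0], "fingers": 1}]'

```text
clock: 6.38
tcp_pos: [0.4933, -0.2799, 0.1524]
orientation: [-0.16, 3.134, -0.001]
contact_force: [1.7, -0.3, -3.8]
grip_width: 0.0192
```

Emit:
jog_arm --rows '[{"xyz": [-0.2, 2, 0], "delta_rot": [0, 0, 3], "fingers": 1}, {"xyz": [-0.4, 5, 0], "delta_rot": [0, 0, 6], "fingers": 1}, {"xyz": [-0.7, 8.5, 0], "delta_rot": [0, 0, 10], "fingers": 1}, {"xyz": [-1, 12, 0], "delta_rot": [0, 0, 13], "fingers": 1}, {"xyz": [-1.2, 15, 0], "delta_rot": [0, 0, 16], "fingers": 1}]'

```text
clock: 6.8
tcp_pos: [0.4893, -0.1271, 0.1524]
orientation: [0.282, 3.127, 0.001]
contact_force: [0.2, 0.5, -3.4]
grip_width: 0.0191
```

```bash
python3 go.py .4873 .0245 .14
python3 - <<'E'
from h import *
im=imaging.grab_frame("wrist");cv2.imwrite("pics/w6.png",im)
E
python3 go.py .4873 .0245 .14
```

```text
6.8 tcp [ 0.4893 -0.1271  0.1524] d_tool_cm [ 2.91 14.88  1.24] F [ 0.2  0.5 -3.4] M [ 0.01  0.01 -0.05] j [-0.37  0.29  0.6   2.04 -0.22  0.86  1.75] w 0.0191
tilt z [ 2.5e-03  3.0e-04 -1.0e+00] xaxis deg 169.71
level rot deg [ 0.04  0.14 -0.  ]
6.85 tcp [ 0.4894 -0.1201  0.1517] d_tool_cm [ 2.73 14.2   1.23] F [-0.6  6.  -3.8] M [ 0.69  0.14 -0.  ] j [-0.37  0.29  0.59  2.04 -0.22  0.87  1.74] w 0.0191
tilt z [ 5.0e-04  4.4e-03 -1.0e+00] xaxis deg 169.93
level rot deg [ 0.26 -0.02  0.  ]
```

View pics/w6.png

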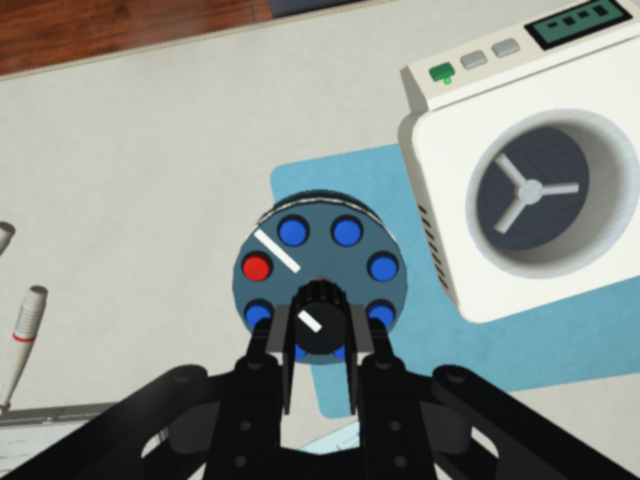

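```bash
python3 - <<'E'
from h import *
c=cam("wrist");im=imaging.grab_frame("wrist");cv2.imwrite("pics/w7.png",im)
np.savez("w7.npz",K=c[0],p=c[1],A=c[2].as_rotvec())
t=imaging.tip_of("wrist","chamber_floor");print(t[0],onz(0,t[0]['position'],.028,c))
c=cam("wrist")
E
sed -e 's/w1/w7/g' -e 's/l\[180,345\] or l\[205,330\]/l[210,550]/' -e 's/\[100:280,220:440\]/[90:290,430:640]/' -e 's/\[220,100\]/[430,90]/' -e 's/fit1/fit7/' fitch.py > f7.py; python3 f7.py; python3 go.py .4873 .0245 .14
```

```text
{'position': [513.7, 190.2], 'conf': 0.69} [0.48524324 0.02404075 0.028     ]
[ 466  129  113  135 8920] [522.68172646 193.67993274]
((521.4301147460938, 194.7522430419922), (102.07537841796875, 137.0845489501953), 29.1870174407959)
(np.float32(616.60034), np.float64(0.488), np.float64(0.024000000000000007), -146) [ 487.26696148   24.39423283 -145.84330291] -632.17138671875
6.95 tcp [ 0.4897 -0.1262  0.1522] d_tool_cm [ 2.82 14.81  1.23] F [ 0.2 -0.4 -3.3] M [-0.05 -0.03 -0.02] j [-0.37  0.29  0.6   2.04 -0.22  0.86  1.75] w 0.0194
tilt z [ 2.1e-03  8.0e-04 -1.0e+00] xaxis deg 170.16
level rot deg [ 0.07  0.11 -0.  ]
```

View pics/fit7.png

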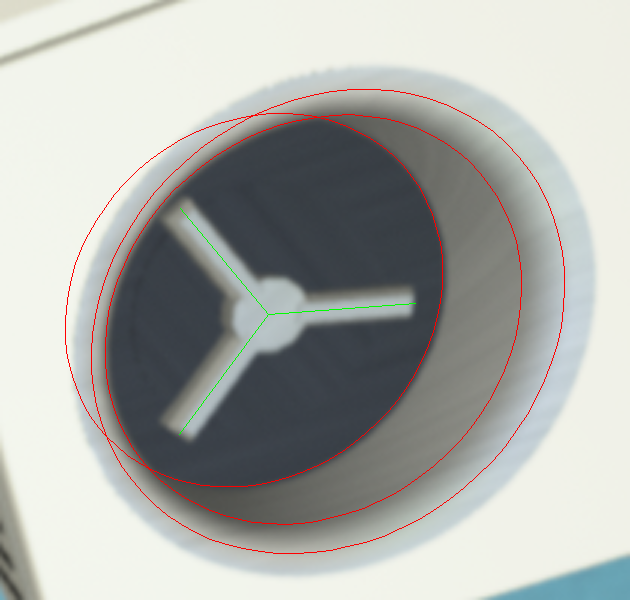

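```bash
cat > inhand.py <<'E'
from h import *
from scipy.optimize import least_squares
import sys
def inhand(name,tz):
    im=cv2.imread(f"pics/{name}.png");f=np.load(f"{name}.npz");c=(f['K'],f['p'],R.from_rotvec(f['A']))
    hsv=cv2.cvtColor(im,cv2.COLOR_BGR2HSV);h,s,v=[hsv[...,i].astype(int) for i in range(3)]
    M=np.zeros(h.shape,np.uint8);M[200:295,225:415]=1
    n,l,st,ce=cv2.connectedComponentsWithStats(((s>170)&(v>70)&(M>0)).astype(np.uint8))
    pts=[ce[i] for i in range(1,n) if st[i,4]>300 and st[i,1]+st[i,3]<294];print(np.round(pts,1).tolist())
    z=tz-.0055
    W=np.array([onz(0,p,z,c) for p in pts])
    q=least_squares(lambda p:np.hypot(W[:,0]-p[0],W[:,1]-p[1])-.0315,W[:,:2].mean(0)+[.02,0]);print('caps centre',q.x,q.fun.round(4))
    print(np.degrees(np.arctan2(W[:,1]-q.x[1],W[:,0]-q.x[0])).round(1))
inhand(sys.argv[1],float(sys.argv[2]))
E
python3 inhand.py w7 .1522
```

```text
[[293.1, 230.9], [347.6, 231.1], [256.6, 266.3], [384.0, 267.2]]
caps centre [ 0.48854317 -0.1187915 ] [ 0.0001  0.     -0.0001 -0.0001]
[-168.   147.4 -124.2  103. ]
```

Second fit agrees (0.4873, 0.0244, −145.8°) and the index line in hand is at about −146.1°, so the angle is already aligned. Moving over the chamber.

Emit:
jog_arm --rows '[{"xyz": [0.6, 3, 0], "delta_rot": [0, 0, 0], "fingers": 1}, {"xyz": [1.3, 6.8, 0], "delta_rot": [0, 0, 0], "fingers": 1}, {"xyz": [2.0, 10.5, 0], "delta_rot": [0, 0, 0], "fingers": 1}, {"xyz": [2.6, 13.5, 0], "delta_rot": [0, 0, 0], "fingers": 1}, {"xyz": [2.81, 14.73, 0], "delta_rot": [0, 0, 0], "fingers": 1}]'

```text
clock: 7.37
tcp_pos: [0.4871, 0.0275, 0.1525]
orientation: [0.263, 3.129, 0.004]
contact_force: [-0.0, 0.9, -3.6]
grip_width: 0.019
```

```bash
python3 go.py .4875 .0237 .13
python3 - <<'E'
from h import *
im=imaging.grab_frame("side");im=imaging.grab_frame("side");im=imaging.grab_frame("side")
c=cam("wrist");im=imaging.grab_frame("wrist");cv2.imwrite("pics/w8.png",im)
np.savez("w8.npz",K=c[0],p=c[1],A=c[2].as_rotvec())
E
python3 go.py .4875 .0237 .13; python3 inhand.py w8 .152
```

```text
7.37 tcp [0.4871 0.0275 0.1525] d_tool_cm [-0.1  -0.38  2.25] F [-0.   0.9 -3.6] M [-0.03  0.02 -0.01] j [-0.64  0.25  0.54  2.08 -0.18  0.85  1.4 ] w 0.019
tilt z [ 0.0019  0.0023 -1.    ] xaxis deg 170.4
level rot deg [ 0.15  0.09 -0.  ]
7.57 tcp [0.4873 0.0224 0.1525] d_tool_cm [0.01 0.13 2.25] F [ 0.6 -0.4 -3. ] M [-0.11 -0.   -0.02] j [-0.64  0.25  0.55  2.08 -0.17  0.85  1.41] w 0.019
tilt z [ 0.0023  0.     -1.    ] xaxis deg 170.12
level rot deg [ 0.02  0.13 -0.  ]
[[292.8, 232.2], [347.0, 232.3], [256.2, 267.8], [383.4, 268.4]]
caps centre [0.48725517 0.02461505] [ 0.      0.     -0.0001 -0.0001]
[-167.6  147.8 -123.2  103.1]
```

View pics/w8.png

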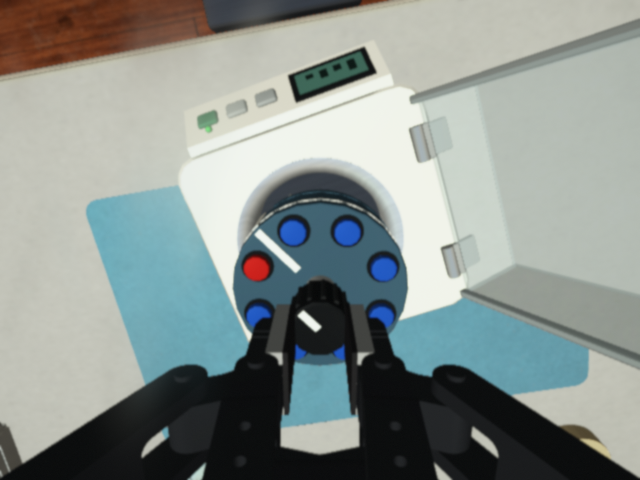

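Carousel centre reads (0.4873, 0.0246) against the chamber's (0.4873, 0.0244), with the index at −145.4°. Lowering into the mouth.

Emit:
jog_arm --rows '[{"xyz": [0, 0.03, 1.2], "delta_rot": [0, 0.1, 0], "fingers": 1}, {"xyz": [0, 0.03, 2.4], "delta_rot": [0, 0.1, 0], "fingers": 1}, {"xyz": [0, 0.03, 3.4], "delta_rot": [0, 0.1, 0], "fingers": 1}, {"xyz": [0, 0.03, 4.2], "delta_rot": [0, 0.1, 0], "fingers": 1}, {"xyz": [0, 0.03, 4.4], "delta_rot": [0, 0.1, 0], "fingers": 1}]'

```text
clock: 7.98
tcp_pos: [0.4863, 0.0215, 0.1068]
orientation: [-0.273, -3.128, 0.002]
contact_force: [0.3, 0.6, -3.6]
grip_width: 0.0192
```

```bash
python3 - <<'E'
from h import *
im=imaging.grab_frame("side");im=imaging.grab_frame("side")
cv2.imwrite("pics/s9.png",cv2.resize(im[150:300,230:430],None,fx=4,fy=4,interpolation=cv2.INTER_CUBIC))
c=cam("wrist");im=imaging.grab_frame("wrist");cv2.imwrite("pics/w9.png",im)
np.savez("w9.npz",K=c[0],p=c[1],A=c[2].as_rotvec())
E
python3 go.py .4873 .0230 .08; python3 inhand.py w9 .109
```

```text
8.13 tcp [0.4875 0.0222 0.1084] d_tool_cm [0.03 0.08 2.84] F [-0.3 -0.1 -2.7] M [ 0.01 -0.03 -0.03] j [-0.6   0.33  0.52  2.11 -0.23  0.75  1.46] w 0.0191
tilt z [ 3.e-04 -0.e+00 -1.e+00] xaxis deg 170.07
level rot deg [ 0.    0.02 -0.  ]
[[292.6, 232.0], [346.9, 232.3], [256.0, 267.8], [383.3, 268.3]]
caps centre [0.48657474 0.02291997] [ 0.0001  0.0001 -0.0002 -0.0002]
[-168.1  147.7 -123.9  103.5]
```

View pics/w9.png

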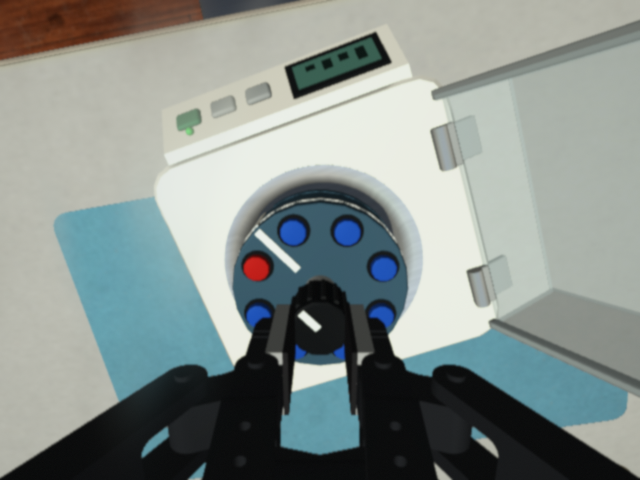

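Emit:
jog_arm --rows '[{"xyz": [0.03, 0.07, 0.4], "delta_rot": [0, 0, 0], "fingers": 1}, {"xyz": [0.03, 0.07, 0.9], "delta_rot": [0, 0, 0], "fingers": 1}, {"xyz": [0.03, 0.07, 1.3], "delta_rot": [0, 0, 0], "fingers": 1}, {"xyz": [0.03, 0.07, 1.6], "delta_rot": [0, 0, 0], "fingers": 1}, {"xyz": [0.03, 0.07, 1.6], "delta_rot": [0, 0, 0], "fingers": 1}]'

```text
clock: 8.55
tcp_pos: [0.4868, 0.0229, 0.0917]
orientation: [-0.271, -3.129, 0.001]
contact_force: [0.2, -0.2, -2.7]
grip_width: 0.0191
```

```bash
python3 - <<'E'
from h import *
imaging.grab_frame("side");imaging.grab_frame("side")
E
python3 go.py .4873 .0230 .08
```

```text
8.65 tcp [0.4872 0.0229 0.0923] d_tool_cm [-0.01  0.01  1.23] F [ 0.5  0.3 -3.5] M [ 0.04 -0.02 -0.02] j [-0.59  0.36  0.5   2.12 -0.26  0.72  1.48] w 0.019
tilt z [-1.e-04 -2.e-04 -1.e+00] xaxis deg 170.08
level rot deg [-0.01 -0.01  0.  ]
```

No contact, weight only. Lower slowly past the dog tops.

Emit:
jog_arm --rows '[{"xyz": [0, 0, 0.2], "delta_rot": [0, 0, 0], "fingers": 1}, {"xyz": [0, 0, 0.4], "delta_rot": [0, 0, 0], "fingers": 1}, {"xyz": [0, 0, 0.6], "delta_rot": [0, 0, 0], "fingers": 1}, {"xyz": [0, 0, 0.7], "delta_rot": [0, 0, 0], "fingers": 1}, {"xyz": [0, 0, 0.8], "delta_rot": [0, 0, 0], "fingers": 1}]'

```text
clock: 9.07
tcp_pos: [0.4872, 0.0229, 0.0841]
orientation: [-0.272, -3.13, 0.0]
contact_force: [0.6, 1.0, -3.7]
grip_width: 0.0189
```

```bash
python3 - <<'E'
from h import *
imaging.grab_frame("side");imaging.grab_frame("side")
E
python3 go.py .4873 .0230 .0785
```

```text
9.17 tcp [0.4871 0.0229 0.0841] d_tool_cm [-0.02  0.01  0.56] F [-0.3  0.1 -3.4] M [-0.02 -0.   -0.01] j [-0.58  0.37  0.5   2.13 -0.27  0.7   1.49] w 0.0186
tilt z [-3.e-04 -2.e-04 -1.e+00] xaxis deg 170.08
level rot deg [-0.02 -0.02  0.  ]
```

Emit:
jog_arm --rows '[{"xyz": [0, 0, 0.1], "delta_rot": [0, 0, 0], "fingers": 1}, {"xyz": [0, 0, 0.2], "delta_rot": [0, 0, 0], "fingers": 1}, {"xyz": [0, 0, 0.3], "delta_rot": [0, 0, 0], "fingers": 1}, {"xyz": [0, 0, 0.4], "delta_rot": [0, 0, 0], "fingers": 1}, {"xyz": [0, 0, 0.45], "delta_rot": [0, 0, 0], "fingers": 1}]'

```text
clock: 9.58
tcp_pos: [0.4871, 0.0229, 0.0795]
orientation: [-0.272, -3.129, 0.0]
contact_force: [0.1, -0.3, -3.4]
grip_width: 0.019
```

```bash
python3 - <<'E'
from h import *
imaging.grab_frame("side");imaging.grab_frame("side")
E
python3 go.py .4873 .0230 .0785
```

```text
9.68 tcp [0.487  0.0229 0.0795] d_tool_cm [-0.02  0.02  0.1 ] F [ 0.7  0.8 -3.8] M [-0.02  0.01 -0.03] j [-0.58  0.38  0.49  2.13 -0.28  0.69  1.5 ] w 0.0191
tilt z [-5.e-04 -3.e-04 -1.e+00] xaxis deg 170.07
level rot deg [-0.02 -0.03  0.  ]
```

Emit:
jog_arm --rows '[{"xyz": [0, 0, 0.05], "delta_rot": [0, 0, 0], "fingers": 1}, {"xyz": [0, 0, 0.1], "delta_rot": [0, 0, 0], "fingers": 1}, {"xyz": [0, 0, 0.13], "delta_rot": [0, 0, 0], "fingers": 1}, {"xyz": [0, 0, 0.13], "delta_rot": [0, 0, 0], "fingers": 1}, {"xyz": [0, 0, 0.13], "delta_rot": [0, 0, 0], "fingers": 1}]'

```text
clock: 10.1
tcp_pos: [0.487, 0.0231, 0.0785]
orientation: [-0.271, -3.129, -0.0]
contact_force: [-1.7, 1.5, 2.9]
grip_width: 0.0189
```

```bash
python3 go.py .4873 .0230 .0785
```

```text
10.1 tcp [0.487  0.0231 0.0785] d_tool_cm [-0.03 -0.01 -0.  ] F [-1.7  1.5  2.9] M [ 0.29  0.55 -0.02] j [-0.58  0.38  0.49  2.13 -0.28  0.69  1.5 ] w 0.0189
tilt z [-6.e-04  2.e-04 -1.e+00] xaxis deg 170.08
level rot deg [ 0.   -0.04  0.  ]
```

The weight is taken at exactly the home height (TCP 0.0785, gentle contact). Releasing.

Emit:
jog_arm --rows '[{"xyz": [0, 0, 0], "delta_rot": [0, 0, 0], "fingers": 0.7}, {"xyz": [0, 0, 0], "delta_rot": [0, 0, 0], "fingers": 0.4}, {"xyz": [0, 0, 0], "delta_rot": [0, 0, 0], "fingers": 0.3}, {"xyz": [0, 0, -1.0], "delta_rot": [0, 0, 0], "fingers": 0.3}, {"xyz": [0, 0, -3], "delta_rot": [0, 0, 0], "fingers": 0.3}]'

```text
clock: 10.52
tcp_pos: [0.4855, 0.0227, 0.1077]
orientation: [-0.271, -3.126, 0.003]
contact_force: [-0.5, 0.9, 0.4]
grip_width: 0.0595
```

Emit:
jog_arm --rows '[{"xyz": [0, 0, -3], "delta_rot": [0, 0, 0], "fingers": 0.3}, {"xyz": [0, 0, -6], "delta_rot": [0, 0, 0], "fingers": 0.3}, {"xyz": [0, 0, -9], "delta_rot": [0, 0, 0], "fingers": 0.6}, {"xyz": [0, 0, -12], "delta_rot": [0, 0, 0], "fingers": 1}, {"xyz": [0, 0, -15], "delta_rot": [0, 0, 0], "fingers": 1}]'

```text
clock: 10.93
tcp_pos: [0.486, 0.0223, 0.26]
orientation: [-0.273, -3.126, 0.003]
contact_force: [0.7, 0.3, -0.1]
grip_width: 0.0239
```

```bash
python3 - <<'E'
from h import *
im=imaging.grab_frame("side");
cv2.imwrite("pics/s10.png",cv2.resize(im[120:300,230:430],None,fx=3.3,fy=3.3,interpolation=cv2.INTER_CUBIC))
c=cam("wrist");im=imaging.grab_frame("wrist");cv2.imwrite("pics/w10.png",im)
np.savez("w10.npz",K=c[0],p=c[1],A=c[2].as_rotvec())
for q,z in [("cover_edge",.18),("cover_hinge",.0635),("carousel_knob",.095)]:
  for n in("wrist","side","top"):
    t=imaging.tip_of(n,q); print(q,n,[(np.round(x['position'],1),round(x['conf'],2),onz(n,x['position'],z,c if n=="wrist" else None).round(4)) for x in t[:2]])
E
python3 go.py .4873 .0230 .0785
```

```text
cover_edge wrist [(array([590. , 147.2]), 0.58, array([0.458 , 0.1955, 0.18  ]))]
cover_edge side [(array([278.7, 166.6]), 0.95, array([0.4552, 0.1968, 0.18  ]))]
cover_edge top [(array([239.4, 255.2]), 0.71, array([0.4539, 0.2063, 0.18  ]))]
cover_hinge wrist [(array([401.4, 176.4]), 0.58, array([0.4746, 0.1015, 0.0635]))]
cover_hinge side [(array([301.8, 216.9]), 0.57, array([0.4765, 0.1032, 0.0635]))]
cover_hinge top [(array([286., 254.]), 0.58, array([0.4729, 0.0967, 0.0635]))]
carousel_knob wrist [(array([317.3, 210.9]), 0.55, array([0.4859, 0.0226, 0.095 ]))]
carousel_knob side [(array([316.1, 222.7]), 0.75, array([0.4872, 0.0302, 0.095 ]))]
carousel_knob top [(array([416.4, 238. ]), 0.81, array([ 0.4809, -0.2682,  0.095 ]))]
11.48 tcp [0.4857 0.0228 0.2569] d_tool_cm [-0.24  0.11 17.84] F [ 0.4  0.2 -0.6] M [0.02 0.04 0.02] j [-0.7   0.11  0.58  1.96 -0.07  1.1   1.3 ] w 0.0001
tilt z [-0.0058 -0.0021 -1.    ] xaxis deg 170.07
level rot deg [-0.18 -0.31  0.  ]
```

View pics/w10.png

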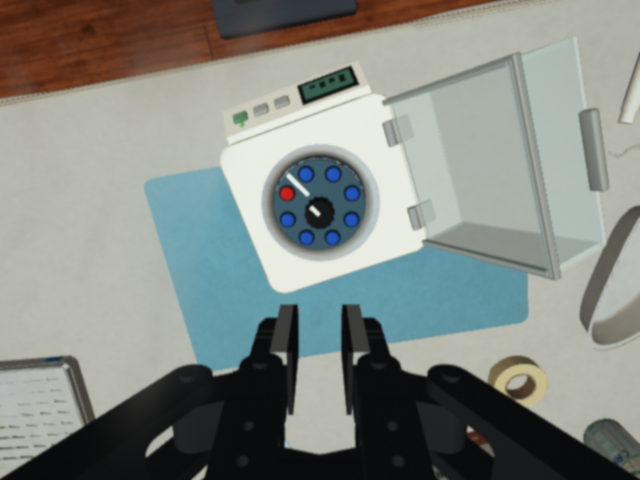

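View pics/s10.png

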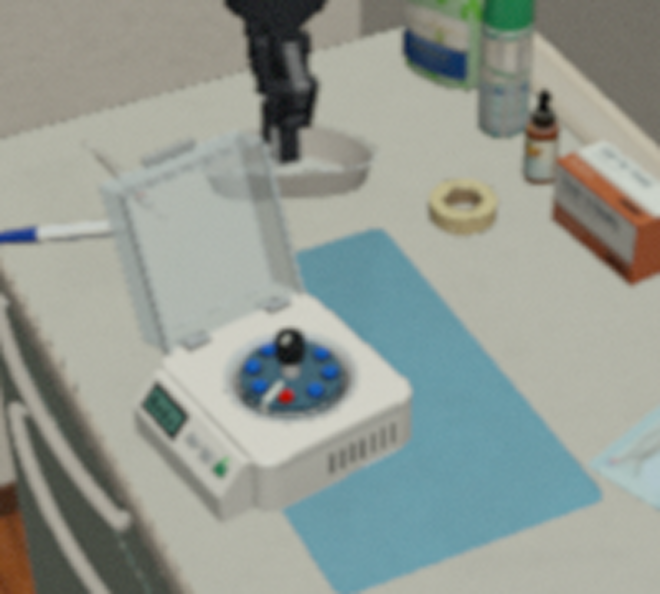

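```bash
python3 - <<'E'
from h import *
from scipy.optimize import least_squares
im=cv2.imread("pics/w10.png");f=np.load("w10.npz");c=(f['K'],f['p'],R.from_rotvec(f['A']))
hsv=cv2.cvtColor(im,cv2.COLOR_BGR2HSV);h,s,v=[hsv[...,i].astype(int) for i in range(3)]
M=np.zeros(h.shape,np.uint8);cv2.circle(M,(320,205),60,1,-1)
n,l,st,ce=cv2.connectedComponentsWithStats(((s>170)&(v>70)&(M>0)).astype(np.uint8))
pts=[ce[i] for i in range(1,n) if st[i,4]>60];print(len(pts))
for z in (.073,.081):
    W=np.array([onz(0,p,z,c) for p in pts])
    q=least_squares(lambda p:np.hypot(W[:,0]-p[0],W[:,1]-p[1])-p[2],[*W[:,:2].mean(0),.03]);print(z,q.x.round(4),q.fun.round(4), np.sort(np.degrees(np.arctan2(W[:,1]-q.x[1],W[:,0]-q.x[0]))).round(1))
g=lambda p,z=.062:onz(0,p,z,c)[:2]
for a,b in (((290,291),(415,250)),((224,175),(262,262)),((392,128),(414,212))):
    d=g(b)-g(a);print(g(a),g(b),np.degrees(np.arctan2(d[1],d[0])))
# deck corners etc: predict cover edge for yaw, theta
for yaw in (9,11,13,15):
    y=np.radians(yaw);ex=np.array([np.cos(y),np.sin(y),0]);ey=np.array([-np.sin(y),np.cos(y),0]);ez=np.array([0,0,1])
    o=np.array([.4873,.0244,.0635])
    for th in (1.9,):
        def P(x,yy,z): return o+ex*x+ey*(.078+yy*np.cos(th)+z*np.sin(th))+ez*(-yy*np.sin(th)+z*np.cos(th))
        print(yaw,P(0,-.142,.051).round(4),proj(0,[P(0,-.142,.051),P(.066,-.142,0),P(-.066,-.142,0),P(.066,0,0),P(-.066,0,0)],c).round(0).tolist(), proj("side",[P(0,-.142,.051)]).round(1))
E
```

```text
8
0.073 [0.4869 0.024  0.0313] [ 0.      0.     -0.     -0.     -0.0001 -0.      0.      0.    ] [-167.5 -123.   -77.7  -32.7   12.2   57.5  102.6  147.7]
0.081 [0.4853 0.0243 0.0306] [ 0.      0.     -0.     -0.     -0.0001 -0.      0.      0.    ] [-167.5 -123.   -77.7  -32.7   12.2   57.5  102.6  147.7]
[ 0.56754133 -0.0194788 ] [0.54675298 0.10663054] 99.36067303807089
[ 0.44564933 -0.05599108] [ 0.53304625 -0.04015779] 10.268636156008093
[0.43159559 0.09851685] [0.50961371 0.10959064] 8.07852369240542
9 [0.4604 0.1944 0.1814] [[590.0, 152.0], [543.0, 282.0], [501.0, 64.0], [420.0, 243.0], [381.0, 104.0]] [[280.8 166.1]]
11 [0.4544 0.1934 0.1814] [[588.0, 142.0], [545.0, 275.0], [495.0, 57.0], [422.0, 240.0], [377.0, 101.0]] [[278.9 166.9]]
13 [0.4486 0.1922 0.1814] [[586.0, 132.0], [547.0, 267.0], [488.0, 50.0], [423.0, 236.0], [374.0, 99.0]] [[277.1 167.7]]
15 [0.4427 0.1907 0.1814] [[584.0, 123.0], [549.0, 260.0], [481.0, 44.0], [424.0, 233.0], [370.0, 97.0]] [[275.3 168.6]]
```

The carousel is home: the cap ring measures 31.3 mm radius at the home plane, against 30.6 mm if it stood on the dogs. It is centred at (0.487, 0.024). Next I'll take the closed fingers over and behind the cover.

```bash
python3 go.py .450 .249 .265
```

```text
11.48 tcp [0.4857 0.0228 0.2569] d_tool_cm [ 7.43 21.67 -0.83] F [ 0.4  0.2 -0.6] M [0.02 0.04 0.02] j [-0.7   0.11  0.58  1.96 -0.07  1.1   1.3 ] w 0.0001
tilt z [-0.0058 -0.0021 -1.    ] xaxis deg 170.07
level rot deg [-0.18 -0.31  0.  ]
```

Emit:
jog_arm --rows '[{"xyz": [0.5, 2, -1.5], "delta_rot": [0, 0, -4], "fingers": 1}, {"xyz": [1.9, 5.5, -1.5], "delta_rot": [0, 0, -8], "fingers": 1}, {"xyz": [3.2, 9.3, -1.5], "delta_rot": [0, 0, -12], "fingers": 1}, {"xyz": [4.5, 13, -1.5], "delta_rot": [0, 0, -16], "fingers": 1}, {"xyz": [5.7, 16.6, -1.5], "delta_rot": [0, 0, -19.5], "fingers": 1}]'

```text
clock: 11.9
tcp_pos: [0.4576, 0.1979, 0.2715]
orientation: [0.267, -3.124, 0.002]
contact_force: [0.4, -0.2, 0.3]
grip_width: -0.0003
```

```bash
python3 go.py .450 .249 .265
```

```text
11.9 tcp [0.4576 0.1979 0.2715] d_tool_cm [-0.13  5.17  0.65] F [ 0.4 -0.2  0.3] M [ 0.04 -0.06  0.02] j [-0.9   0.12  0.41  1.9  -0.05  1.13  1.27] w -0.0003
tilt z [-0.0061 -0.002  -1.    ] xaxis deg -170.25
level rot deg [-0.06 -0.37  0.  ]
```

Emit:
jog_arm --rows '[{"xyz": [0, 3, 0], "delta_rot": [0, -0.3, 0], "fingers": 1}, {"xyz": [0, 6, 0], "delta_rot": [0, -0.3, 0], "fingers": 1}, {"xyz": [0, 6.3, 2], "delta_rot": [0, -0.3, 0], "fingers": 1}, {"xyz": [0, 6.3, 4], "delta_rot": [0, -0.3, 0], "fingers": 1}, {"xyz": [0, 6.3, 5], "delta_rot": [0, -0.3, 0], "fingers": 1}]'

```text
clock: 12.32
tcp_pos: [0.4452, 0.2598, 0.2189]
orientation: [0.269, -3.126, 0.005]
contact_force: [-0.7, -0.0, 0.1]
grip_width: 0.0
```

```bash
python3 - <<'E'
from h import *
im=imaging.grab_frame("side");
cv2.imwrite("pics/s11.png",cv2.resize(im[80:300,200:420],None,fx=2.7,fy=2.7,interpolation=cv2.INTER_CUBIC))
im=imaging.grab_frame("wrist");cv2.imwrite("pics/w11.png",im)
E
python3 go.py .450 .249 .155
```

```text
12.42 tcp [0.4454 0.2587 0.2194] d_tool_cm [-0.32 -1.01  6.44] F [-0.3 -0.  -0.6] M [-0.01  0.05 -0.  ] j [-0.96  0.2   0.36  1.93 -0.08  1.02  1.18] w -0.0002
tilt z [-0.0044 -0.0045 -1.    ] xaxis deg -170.28
level rot deg [-0.21 -0.29  0.  ]
```

View pics/s11.png

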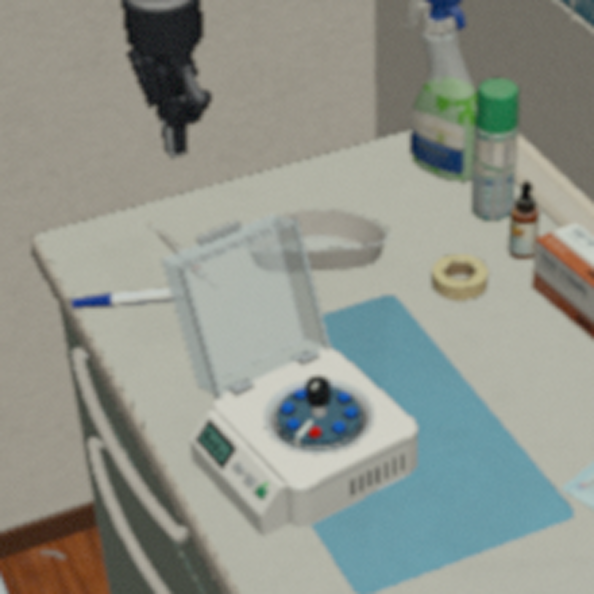

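View pics/w11.png

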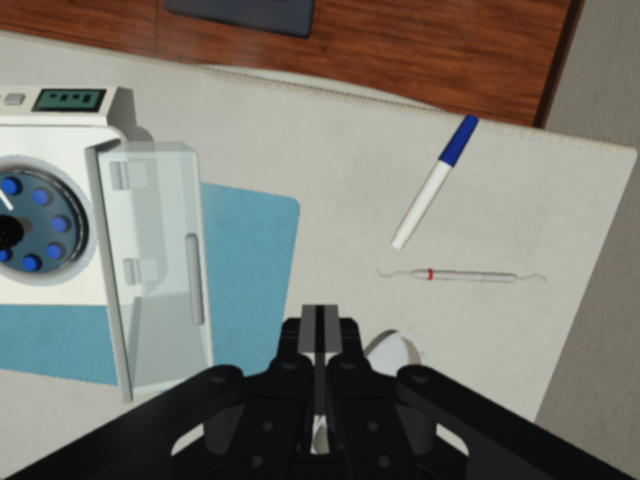

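The fingers are clear behind the cover and parallel to it. Descending and starting to push.

Emit:
jog_arm --rows '[{"xyz": [0, 0, 2.5], "delta_rot": [-0.2, -0.3, 0], "fingers": 1}, {"xyz": [0, 0, 5], "delta_rot": [-0.2, -0.3, 0], "fingers": 1}, {"xyz": [0, -1, 6], "delta_rot": [-0.2, -0.3, 0], "fingers": 1}, {"xyz": [0, -2.5, 6], "delta_rot": [-0.2, -0.3, 0], "fingers": 1}, {"xyz": [0, -4, 6], "delta_rot": [-0.2, -0.3, 0], "fingers": 1}]'

```text
clock: 12.83
tcp_pos: [0.4522, 0.2176, 0.1597]
orientation: [0.266, -3.13, 0.002]
contact_force: [0.5, -0.7, 0.2]
grip_width: -0.0003
```

Emit:
jog_arm --rows '[{"xyz": [0, -1, 0], "delta_rot": [0, 0, 0], "fingers": 1}, {"xyz": [0, -2, 0], "delta_rot": [0, 0, 0], "fingers": 1}, {"xyz": [0, -3, 0], "delta_rot": [0, 0, 0], "fingers": 1}, {"xyz": [0, -4, 0], "delta_rot": [0, 0, 0], "fingers": 1}, {"xyz": [0, -5, 0], "delta_rot": [0, 0, 0], "fingers": 1}]'

```text
clock: 13.25
tcp_pos: [0.4597, 0.1857, 0.1683]
orientation: [-0.279, 3.127, 0.038]
contact_force: [-43.1, 43.9, 84.8]
grip_width: -0.0001
```

```bash
python3 go.py .450 .249 .155;python3 - <<'E'
from h import *
im=imaging.grab_frame("side");
cv2.imwrite("pics/s12.png",cv2.resize(im[80:300,200:420],None,fx=2.7,fy=2.7,interpolation=cv2.INTER_CUBIC))
E
```

```text
13.25 tcp [0.4597 0.1857 0.1683] d_tool_cm [-0.16  6.36  1.48] F [-43.1  43.9  84.8] M [ 9.37  9.37 -0.16] j [-0.82  0.23  0.38  2.04 -0.14  0.88  1.38] w -0.0001
tilt z [-2.000e-04  2.440e-02 -9.997e-01] xaxis deg -169.8
level rot deg [ 1.38  0.24 -0.  ]
```

View pics/s12.png

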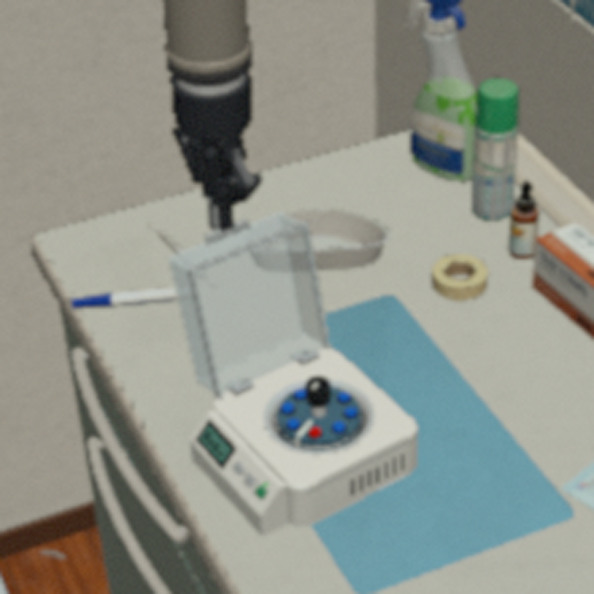

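Wrist force is about 105 N: the rising cover edge or lip is jammed under the gripper. I'll back off right away.

Emit:
jog_arm --rows '[{"xyz": [0, 1.5, -0.5], "delta_rot": [0.5, 0, 0], "fingers": 1}, {"xyz": [0, 2.5, -1], "delta_rot": [1, 0, 0], "fingers": 1}, {"xyz": [0, 3, -2], "delta_rot": [1.4, 0.2, 0], "fingers": 1}, {"xyz": [0, 3, -3], "delta_rot": [1.4, 0.2, 0], "fingers": 1}, {"xyz": [0, 3, -3], "delta_rot": [1.4, 0.2, 0], "fingers": 1}]'

```text
clock: 13.72
tcp_pos: [0.4559, 0.214, 0.2023]
orientation: [-0.278, 3.125, 0.004]
contact_force: [0.4, 0.4, -0.2]
grip_width: -0.0002
```

```bash
python3 go.py .450 .249 .155;python3 - <<'E'
from h import *
im=imaging.grab_frame("side");
cv2.imwrite("pics/s13.png",cv2.resize(im[80:300,200:420],None,fx=2.7,fy=2.7,interpolation=cv2.INTER_CUBIC))
im=imaging.grab_frame("wrist");cv2.imwrite("pics/w13.png",im)
im=imaging.grab_frame("top");cv2.imwrite("pics/t13.png",cv2.resize(im[180:320,200:400],None,fx=4,fy=4,interpolation=cv2.INTER_CUBIC))
E
python3 go.py .450 .249 .155
```

```text
13.72 tcp [0.4559 0.214  0.2023] d_tool_cm [-0.02  3.53  4.74] F [ 0.4  0.4 -0.2] M [-0.01 -0.05  0.04] j [-0.89  0.2   0.38  1.99 -0.09  0.97  1.28] w -0.0002
tilt z [ 0.0038  0.0028 -1.    ] xaxis deg -169.82
level rot deg [ 0.12  0.24 -0.  ]
13.87 tcp [0.4545 0.2127 0.1998] d_tool_cm [-0.19  3.66  4.48] F [-0.2  0.6 -0.1] M [-0.   -0.05  0.  ] j [-0.89  0.2   0.38  1.99 -0.09  0.97  1.28] w -0.0
tilt z [ 4.e-04  4.e-04 -1.e+00] xaxis deg -169.91
level rot deg [ 0.02  0.03 -0.  ]
```

View pics/s13.png

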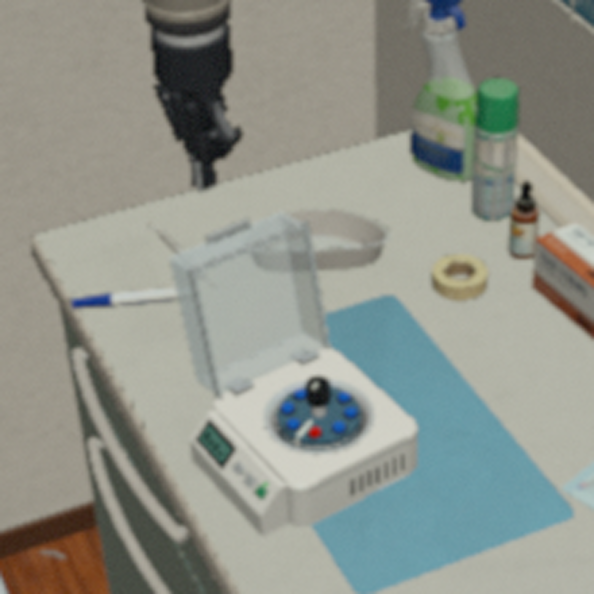

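View pics/w13.png

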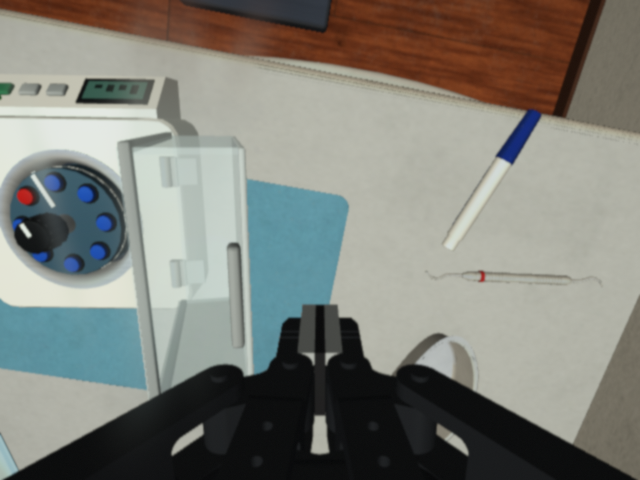

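View pics/t13.png

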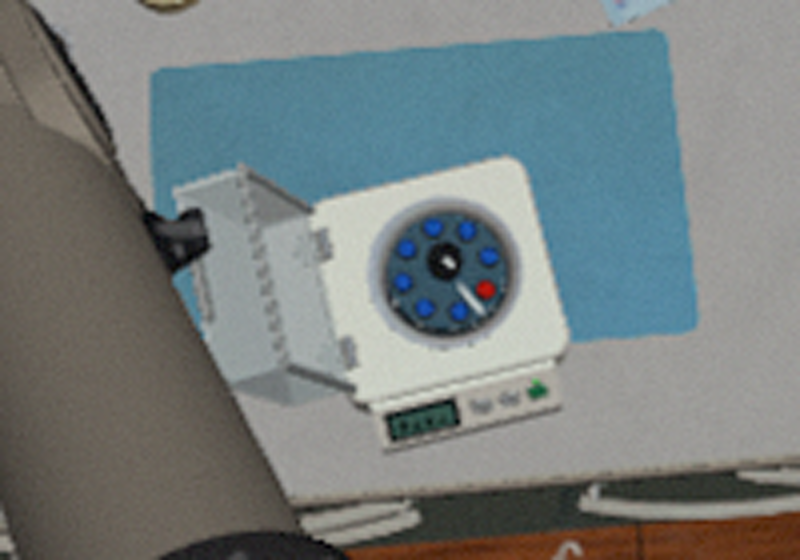

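The arm is free again (force ~0), the carousel is undisturbed, and the cover has moved only slightly. The likely cause is the rising edge or lip hooking the finger knuckle above the pads. I'll push with just the fingertip, beside the lip (4 cm farther in x), and follow the edge's arc.

Emit:
jog_arm --rows '[{"xyz": [-1.5, 0.3, 0], "delta_rot": [0, 0, 0], "fingers": 1}, {"xyz": [-3, 0.3, 0], "delta_rot": [0, 0, 0], "fingers": 1}, {"xyz": [-4.3, 0.3, 0.5], "delta_rot": [0, 0, 0], "fingers": 1}, {"xyz": [-4.3, 0.1, 1.5], "delta_rot": [0, 0, 0], "fingers": 1}, {"xyz": [-4.3, 0, 2.1], "delta_rot": [0, 0, 0], "fingers": 1}]'

```text
clock: 14.28
tcp_pos: [0.4965, 0.2187, 0.177]
orientation: [0.274, -3.128, 0.002]
contact_force: [-0.7, -0.6, 0.1]
grip_width: 0.0002
```

```bash
cat > inc.py <<'E'
from h import *
for i in range(2): imaging.grab_frame("side")
o=r.get_obs();p=o['tcp_pos']-[.4873,.0244,.0635];y=np.radians(9.75)
print(round(o['clock'],2),'inc x',round(p@[np.cos(y),np.sin(y),0],4),"y'",round(p@[-np.sin(y),np.cos(y),0]-.078,4),"z'",round(p[2],4),'F',o['contact_force'].round(1),'j',o['joints'].round(2))
T=R.from_rotvec(o['orientation']);z=T.inv().apply([0,0,-1]); print('level rot deg',np.degrees(np.cross([0,0,1],z)).round(2),'xaxis',np.degrees(np.arctan2(T.as_matrix()[1,0],T.as_matrix()[0,0])).round(2))
E
python3 inc.py;python3 - <<'E'
from h import *
im=imaging.grab_frame("wrist");cv2.imwrite("pics/w14.png",im)
E
```

```text
14.38 inc x 0.0405 y' 0.112 z' 0.1132 F [-0.3 -0.1 -0.4] j [-0.84  0.3   0.38  1.92 -0.14  0.94  1.35]
level rot deg [-0.09 -0.21  0.  ] xaxis -169.98
```

View pics/w14.png

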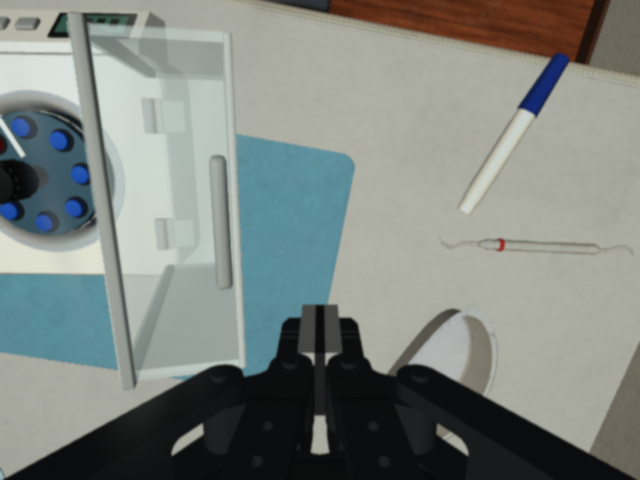

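Emit:
jog_arm --rows '[{"xyz": [0, -1.2, 0], "delta_rot": [0, 0, 0], "fingers": 1}, {"xyz": [0, -2.2, 0], "delta_rot": [0, 0, 0], "fingers": 1}, {"xyz": [0, -3, -0.2], "delta_rot": [0, 0, 0], "fingers": 1}, {"xyz": [0, -3.6, -0.6], "delta_rot": [0, 0, 0], "fingers": 1}, {"xyz": [0, -4, -1], "delta_rot": [0, 0, 0], "fingers": 1}]'

```text
clock: 14.85
tcp_pos: [0.5028, 0.1782, 0.1884]
orientation: [0.272, -3.128, 0.001]
contact_force: [0.7, 0.3, -0.0]
grip_width: -0.0002
```

```bash
python3 inc.py;python3 - <<'E'
from h import *
im=imaging.grab_frame("wrist");cv2.imwrite("pics/w15.png",im)
E
```

```text
14.95 inc x 0.042 y' 0.0715 z' 0.1254 F [-0.2  0.9  0.2] j [-0.79  0.27  0.4   1.93 -0.13  0.96  1.42]
level rot deg [-0.01 -0.02  0.  ] xaxis -170.05
```

View pics/w15.png

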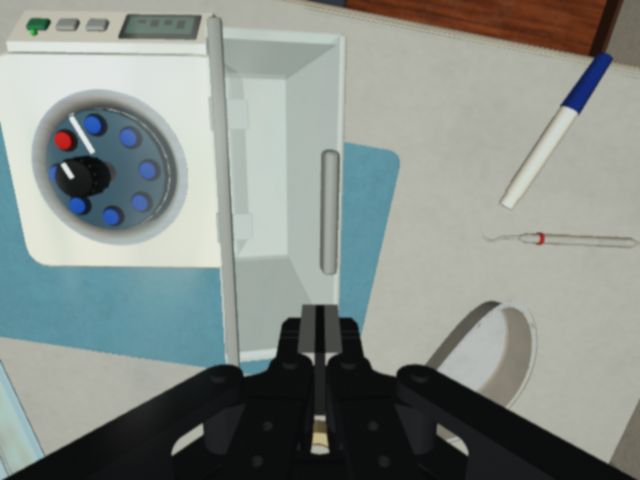

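The tip slid up over the cover's wall instead of pushing it (no force, cover unmoved). I'll go back behind and come in slightly lower.

Emit:
jog_arm --rows '[{"xyz": [0, 0.5, -1], "delta_rot": [0, 0, 0], "fingers": 1}, {"xyz": [0, 2.5, -1], "delta_rot": [0, 0, 0], "fingers": 1}, {"xyz": [0, 4, -1], "delta_rot": [0, 0, 0], "fingers": 1}, {"xyz": [0, 4, 0.8], "delta_rot": [0, 0, 0], "fingers": 1}, {"xyz": [0, 4, 1.7], "delta_rot": [0, 0, 0], "fingers": 1}]'

```text
clock: 15.42
tcp_pos: [0.4953, 0.2213, 0.1711]
orientation: [0.279, -3.128, -0.001]
contact_force: [-1.3, -1.2, -0.3]
grip_width: 0.0001
```

```bash
python3 inc.py
```

```text
15.52 inc x 0.0402 y' 0.1124 z' 0.1066 F [-0.1 -0.7  0.4] j [-0.84  0.31  0.38  1.93 -0.14  0.93  1.35]
level rot deg [-0.09 -0.24  0.  ] xaxis -169.95
```

Emit:
jog_arm --rows '[{"xyz": [0, -1.2, 0], "delta_rot": [0, 0, 0], "fingers": 1}, {"xyz": [0, -2.2, 0], "delta_rot": [0, 0, 0], "fingers": 1}, {"xyz": [0, -2.8, 0], "delta_rot": [0, 0, 0], "fingers": 1}, {"xyz": [0, -3.2, 0], "delta_rot": [0, 0, 0], "fingers": 1}, {"xyz": [0, -3.6, 0], "delta_rot": [0, 0, 0], "fingers": 1}]'

```text
clock: 15.93
tcp_pos: [0.5015, 0.1823, 0.1707]
orientation: [0.272, -3.126, 0.002]
contact_force: [-0.8, -0.3, -1.9]
grip_width: -0.0002
```

```bash
python3 inc.py;python3 - <<'E'
from h import *
im=imaging.grab_frame("wrist");cv2.imwrite("pics/w16.png",im)
E
```

```text
16.03 inc x 0.0406 y' 0.0753 z' 0.107 F [ 0.2  0.  -0.9] j [-0.79  0.3   0.39  1.95 -0.14  0.93  1.42]
level rot deg [-0.08 -0.21  0.  ] xaxis -170.04
```

View pics/w16.png

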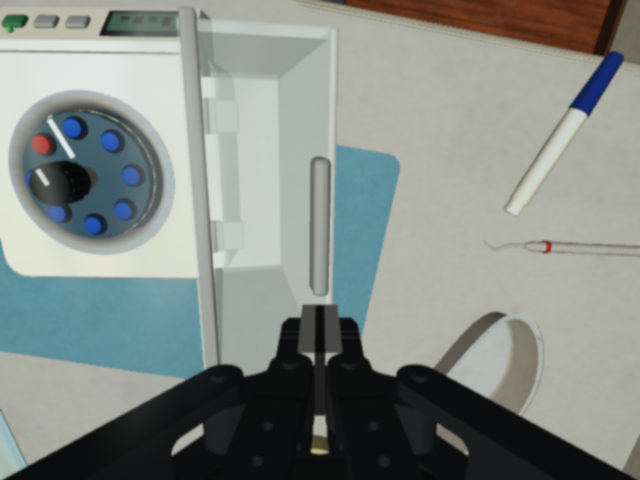

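```bash
cat > fitcov.py <<'E'
from h import *
from scipy.optimize import least_squares
c=cam("wrist")
# w16 (arm still there): pixel: outer edge -x end, rim -x end, lip ends centre top
obs=np.array([[337,27],[183,8],[320,155],[320,297],[334,300]],float)
ez=np.array([0,0,1.])
def P(p,x,y,z):
    th,yaw,dx,dy=p;ex=np.array([np.cos(yaw),np.sin(yaw),0]);ey=np.array([-np.sin(yaw),np.cos(yaw),0])
    o=np.array([.4873+dx,.0244+dy,.0635]);return o+ex*x+ey*(.078+y*np.cos(th)+z*np.sin(th))+ez*(-y*np.sin(th)+z*np.cos(th))
def pts(p): return [P(p,-.066,-.142,.051),P(p,-.066,-.142,0),P(p,-.025,-.152,.045),P(p,.025,-.152,.045),P(p,.03,-.142,.051)]
def f(p): return np.r_[(proj(0,pts(p),c)-obs).ravel()[[0,1,2,3,4,5,6,7,8]],(p[2:]/.002)]
q=least_squares(f,[1.8,.17,0,0]);print(q.x,q.fun.round(1))
p=q.x
print('tcp px',proj(0,[r.get_obs()['tcp_pos']],c), 'edge +x end',proj(0,[P(p,.066,-.142,.051),P(p,.066,-.142,0),P(p,.066,0,.051)],c).round(0).tolist(), P(p,.04,-.142,.051))
E
python3 fitcov.py
```

```text
[ 1.81043865  0.14167946 -0.00346779 -0.00222655] [ 3.7 -1.  -5.7  2.7  6.   0.7  0.9 -2.3 -4.9 -1.7 -1.1]
tcp px [[317.59311688 298.40677675]] edge +x end [[326.0, 374.0], [200.0, 388.0], [278.0, 264.0]] [0.50066239 0.18745304 0.18933694]
```

```bash
python3 - <<'E'
from h import *
im=imaging.grab_frame("side");
cv2.imwrite("pics/s16.png",cv2.resize(im[120:240,230:360],None,fx=5,fy=5,interpolation=cv2.INTER_CUBIC))
im=imaging.grab_frame("top");cv2.imwrite("pics/t16.png",cv2.resize(im[200:310,220:360],None,fx=5,fy=5,interpolation=cv2.INTER_CUBIC))
p=r.get_obs()['tcp_pos'];print(p,proj("side",[p]),(proj("side",[p])-[230,120])*5,(proj("top",[p])-[220,200])*5)
E
```

```text
[0.50091854 0.18375156 0.17024868] [[296.25062303 167.54416814]] [[331.25311513 237.7208407 ]] [[140.76842729 187.87774939]]
```

View pics/s16.png

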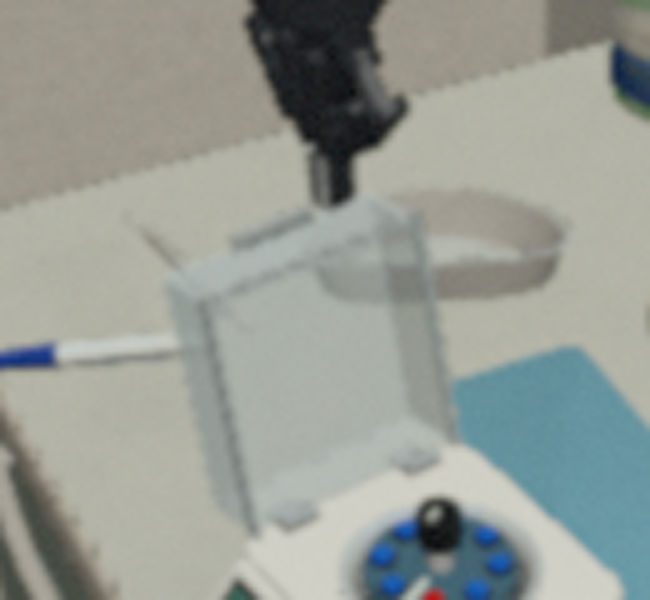

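View pics/t16.png

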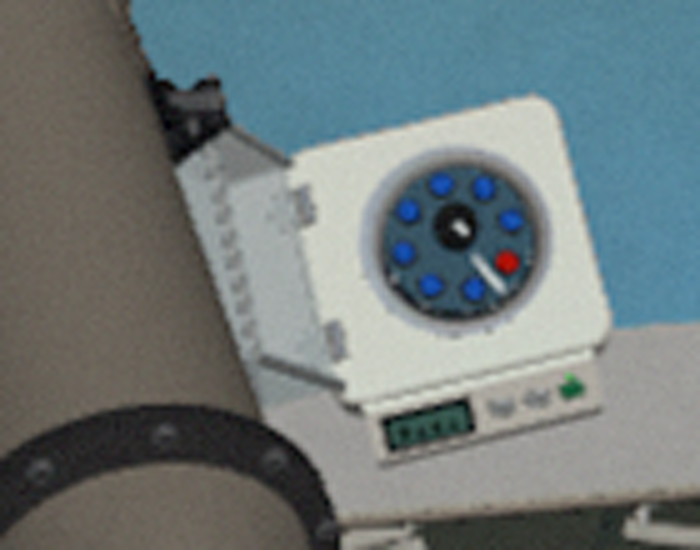

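```bash
python3 - <<'E'
from h import *
c=cam("side")
for p in ([0.4559,.214,.2023],[0.4545,.2127,.1998],[.5009,.18375,.1702],[.5009,.18375,.185],[.446,.2587,.2194]): print(p,proj(0,[p],c))
im=cv2.imread("pics/s13.png");cv2.imwrite("pics/s13z.png",cv2.resize(im[60:260,120:340],None,fx=3,fy=3))
im=cv2.imread("pics/s11.png");cv2.imwrite("pics/s11z.png",cv2.resize(im[60:260,80:300],None,fx=3,fy=3))
E
```

```text
[0.4559, 0.214, 0.2023] [[275.95878941 156.49658852]]
[0.4545, 0.2127, 0.1998] [[275.72908302 157.64122594]]
[0.5009, 0.18375, 0.1702] [[296.24557155 167.56080251]]
[0.5009, 0.18375, 0.185] [[295.95828003 163.11862023]]
[0.446, 0.2587, 0.2194] [[266.01984553 143.91953233]]
```

View pics/s13z.png

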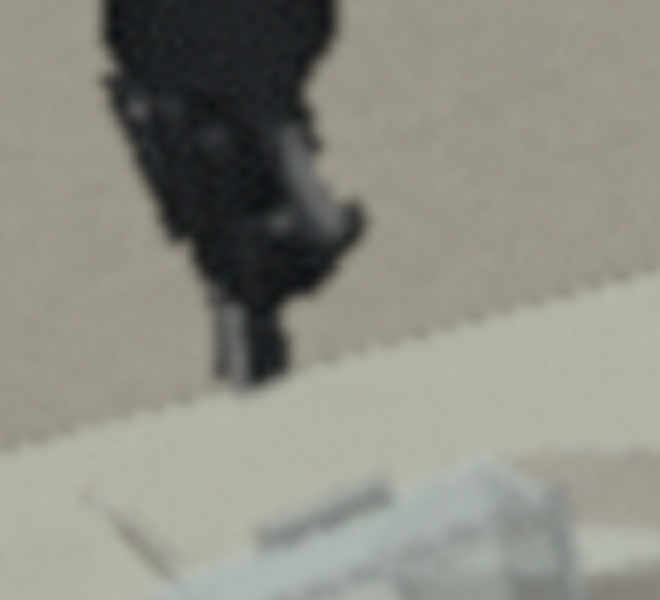

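View pics/s11z.png

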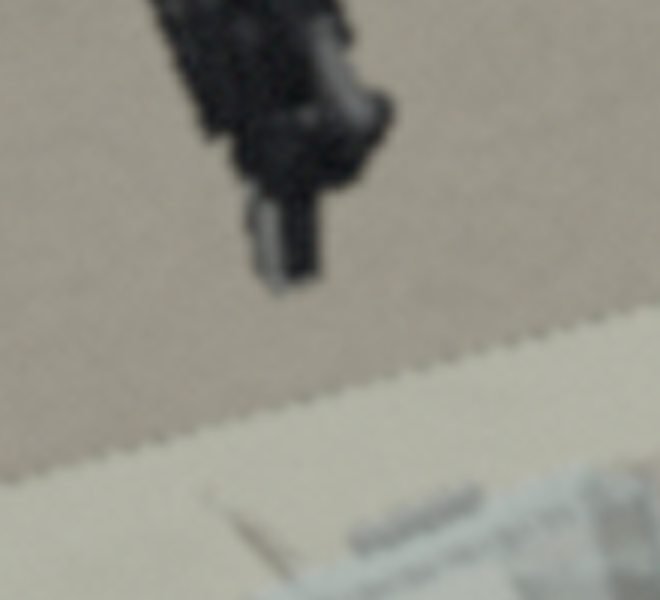

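```bash
python3 - <<'E'
from h import *
c=cam("wrist");p=r.get_obs()['tcp_pos']
for d in (0,.008,.016,.024): print(d,proj(0,[p+[0,0,d]],c))
print(proj("side",[[.487,.024,.095]]), proj("top",[[.487,.024,.095]]))
for n in ("side","top"):
    print([(x['position'],x['conf']) for x in imaging.tip_of(n,"carousel_knob")])
im=imaging.grab_frame("wrist");cv2.imwrite("pics/w17z.png",cv2.resize(im[280:400,260:380],None,fx=5,fy=5,interpolation=cv2.INTER_CUBIC))
E
```

```text
0 [[317.51474439 298.35357679]]
0.008 [[317.40232505 305.9512191 ]]
0.016 [[317.27964078 314.24259736]]
0.024 [[317.14521838 323.32727397]]
[[317.03031135 224.10074179]] [[310.99836792 244.45328724]]
[([315.0, 224.1], 0.71)]
[([309.8, 246.6], 0.66), ([199.1, 289.9], 0.19)]
```

View pics/w17z.png

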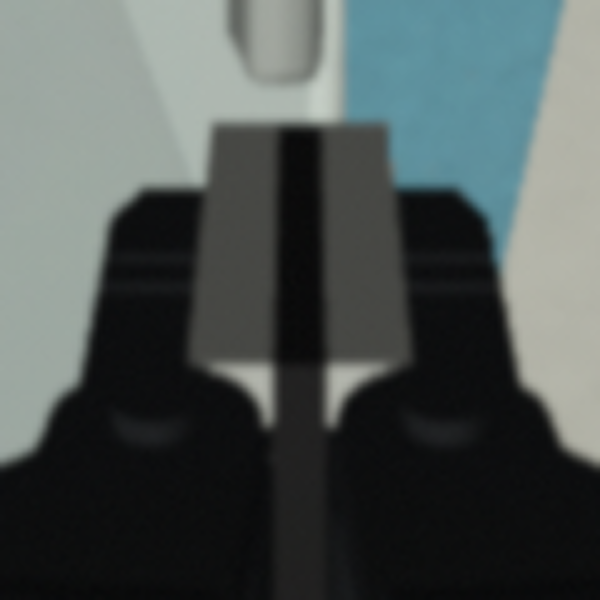

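The side and wrist views agree that the visible fingertip is about 20 mm above the reported TCP. That explains both the skimming and the first jam (tip end on the lip). I'll go back behind and 2 cm lower.

Emit:
jog_arm --rows '[{"xyz": [0, 0.5, -1], "delta_rot": [0, 0, 0], "fingers": 1}, {"xyz": [0, 2.5, -1], "delta_rot": [0, 0, 0], "fingers": 1}, {"xyz": [0, 4.2, -1], "delta_rot": [0, 0, 0], "fingers": 1}, {"xyz": [0, 4.2, 0.8], "delta_rot": [0, 0, 0], "fingers": 1}, {"xyz": [0, 4.2, 2.2], "delta_rot": [0, 0, 0], "fingers": 1}]'

```text
clock: 16.75
tcp_pos: [0.4935, 0.2278, 0.1487]
orientation: [0.281, -3.127, 0.0]
contact_force: [-0.1, -0.7, -1.4]
grip_width: -0.0002
```

```bash
python3 inc.py
```

```text
16.85 inc x 0.0386 y' 0.1194 z' 0.0833 F [ 1.8 -0.3  0.4] j [-0.84  0.34  0.37  1.95 -0.16  0.89  1.35]
level rot deg [-0.15 -0.43  0.  ] xaxis -169.83
```

Emit:
jog_arm --rows '[{"xyz": [0, -1.2, 0], "delta_rot": [0, 0, 0], "fingers": 1}, {"xyz": [0, -2.2, 0], "delta_rot": [0, 0, 0], "fingers": 1}, {"xyz": [0, -2.8, 0], "delta_rot": [0, 0, 0], "fingers": 1}, {"xyz": [0, -3.3, 0], "delta_rot": [0, 0, 0], "fingers": 1}, {"xyz": [0, -3.8, 0], "delta_rot": [0, 0, 0], "fingers": 1}]'

```text
clock: 17.27
tcp_pos: [0.4995, 0.1882, 0.148]
orientation: [0.277, -3.124, 0.002]
contact_force: [0.1, 2.7, 2.5]
grip_width: -0.0002
```

```bash
python3 inc.py;python3 - <<'E'
from h import *
im=imaging.grab_frame("wrist");cv2.imwrite("pics/w18.png",im)
im=imaging.grab_frame("side");
cv2.imwrite("pics/s18.png",cv2.resize(im[120:240,230:360],None,fx=5,fy=5,interpolation=cv2.INTER_CUBIC))
E
```

```text
17.37 inc x 0.0394 y' 0.0803 z' 0.084 F [ 0.4 -0.6  0.3] j [-0.79  0.33  0.38  1.97 -0.15  0.88  1.42]
level rot deg [-0.15 -0.36  0.  ] xaxis -169.91
```

View pics/w18.png

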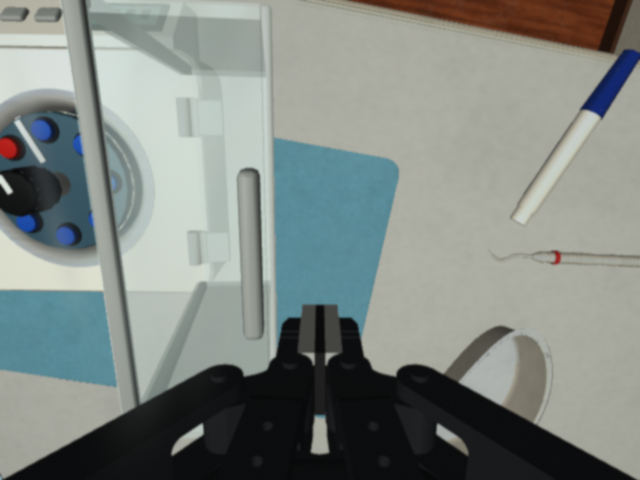

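View pics/s18.png

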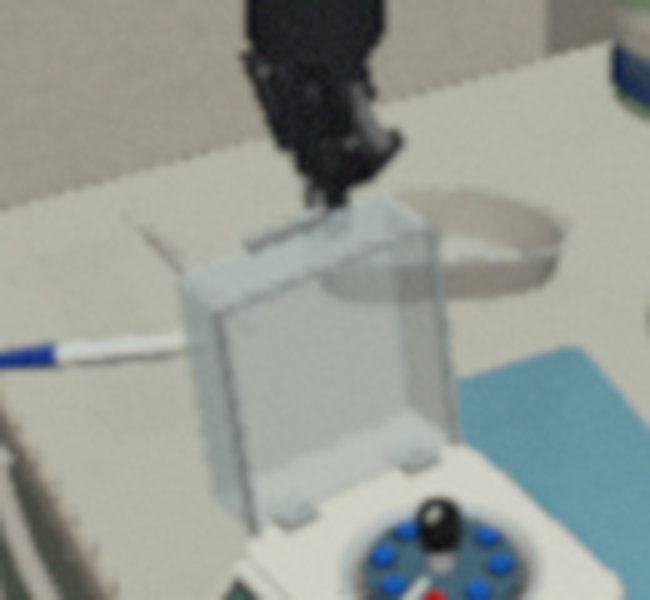

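The cover now follows the finger with only ~3 N. Continuing along its arc.

Emit:
jog_arm --rows '[{"xyz": [0, -0.8, -0.7], "delta_rot": [-0.1, -0.3, 0], "fingers": 1}, {"xyz": [0, -1.6, -1.3], "delta_rot": [-0.1, -0.3, 0], "fingers": 1}, {"xyz": [0, -2.4, -1.8], "delta_rot": [-0.1, -0.3, 0], "fingers": 1}, {"xyz": [0, -3.4, -2.2], "delta_rot": [-0.1, -0.3, 0], "fingers": 1}, {"xyz": [0, -4.4, -2.5], "delta_rot": [-0.1, -0.3, 0], "fingers": 1}]'

```text
clock: 17.88
tcp_pos: [0.5068, 0.143, 0.1728]
orientation: [0.277, -3.128, 0.002]
contact_force: [-1.4, 1.8, -1.2]
grip_width: 0.0
```

```bash
python3 inc.py;python3 - <<'E'
from h import *
im=imaging.grab_frame("wrist");cv2.imwrite("pics/w19.png",im)
im=imaging.grab_frame("side");
cv2.imwrite("pics/s19.png",cv2.resize(im[120:240,230:360],None,fx=5,fy=5,interpolation=cv2.INTER_CUBIC))
E
```

```text
17.98 inc x 0.0395 y' 0.0339 z' 0.1094 F [ 0.2 -0.4  0.3] j [-0.73  0.28  0.41  1.96 -0.14  0.92  1.49]
level rot deg [-0.12 -0.08  0.  ] xaxis -170.07
```

View pics/s19.png

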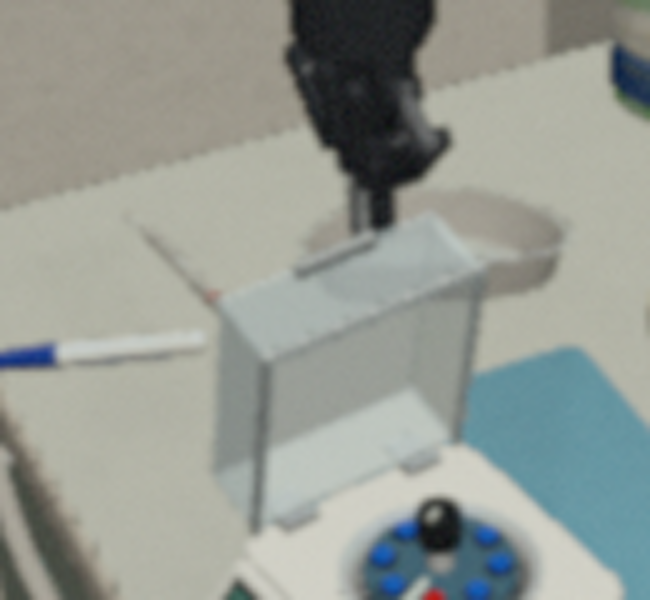

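View pics/w19.png

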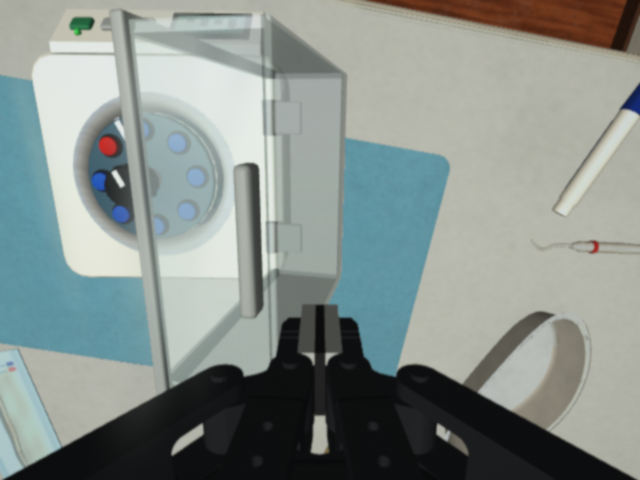

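Emit:
jog_arm --rows '[{"xyz": [0, -1.2, -0.2], "delta_rot": [0, 0, 0], "fingers": 1}, {"xyz": [0, -2.4, -0.3], "delta_rot": [0, 0, 0], "fingers": 1}, {"xyz": [0, -3.8, -0.2], "delta_rot": [0, 0, 0], "fingers": 1}, {"xyz": [0, -5.0, -0.1], "delta_rot": [0, 0, 0], "fingers": 1}, {"xyz": [0, -6.2, 0.2], "delta_rot": [0, 0, 0], "fingers": 1}]'

```text
clock: 18.5
tcp_pos: [0.5178, 0.0806, 0.1706]
orientation: [0.274, -3.128, 0.003]
contact_force: [-0.5, 0.7, 1.9]
grip_width: -0.0001
```

```bash
python3 inc.py;python3 - <<'E'
from h import *
im=imaging.grab_frame("wrist");cv2.imwrite("pics/w20.png",im)
im=imaging.grab_frame("side");
cv2.imwrite("pics/s20.png",cv2.resize(im[120:270,230:380],None,fx=4,fy=4,interpolation=cv2.INTER_CUBIC))
E
```

```text
18.6 inc x 0.0392 y' -0.0295 z' 0.1067 F [-0.1 -0.3 -0.3] j [-0.64  0.28  0.44  1.97 -0.15  0.92  1.62]
level rot deg [-0.18 -0.15  0.  ] xaxis -170.18
```

View pics/s20.png

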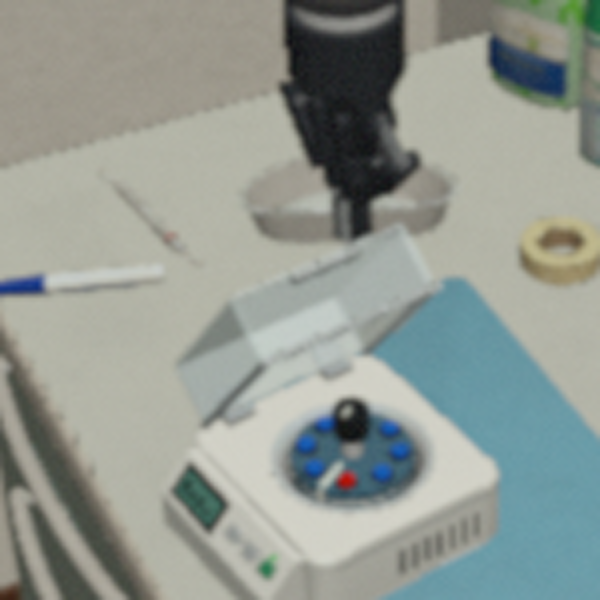

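View pics/w20.png

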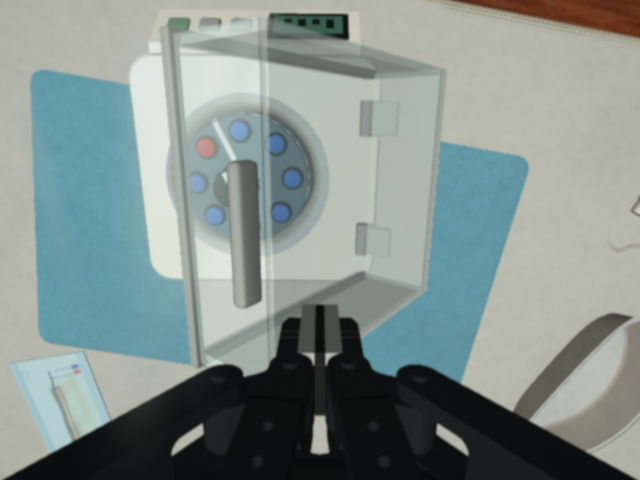

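The cover is well past upright and about 0.9 rad open. Following it down.

Emit:
jog_arm --rows '[{"xyz": [0, -1.2, 0.4], "delta_rot": [0, 0, 0], "fingers": 1}, {"xyz": [0, -2.4, 0.9], "delta_rot": [0, 0, 0], "fingers": 1}, {"xyz": [0, -3.6, 1.6], "delta_rot": [0, 0, 0], "fingers": 1}, {"xyz": [0, -4.6, 2.4], "delta_rot": [0, 0, 0], "fingers": 1}, {"xyz": [0, -5.6, 3.2], "delta_rot": [0, 0, 0], "fingers": 1}]'

```text
clock: 19.12
tcp_pos: [0.5278, 0.0265, 0.1386]
orientation: [0.275, -3.129, 0.003]
contact_force: [0.4, -0.1, 2.0]
grip_width: 0.0001
```

```bash
python3 inc.py;python3 - <<'E'
from h import *
im=imaging.grab_frame("wrist");cv2.imwrite("pics/w21.png",im)
im=imaging.grab_frame("side");
cv2.imwrite("pics/s21.png",cv2.resize(im[120:270,230:380],None,fx=4,fy=4,interpolation=cv2.INTER_CUBIC))
E
```

```text
19.22 inc x 0.039 y' -0.0839 z' 0.0742 F [ 0.5  0.3 -0.6] j [-0.53  0.34  0.44  2.   -0.19  0.85  1.76]
level rot deg [-0.16 -0.23  0.  ] xaxis -170.1
```

View pics/s21.png

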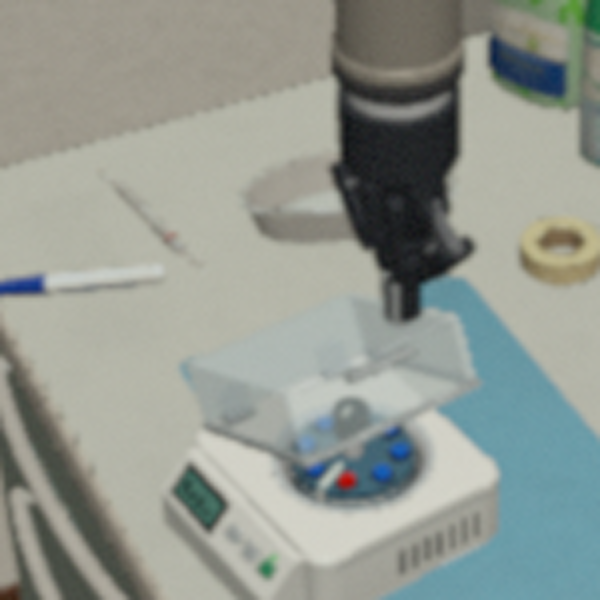

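View pics/w21.png

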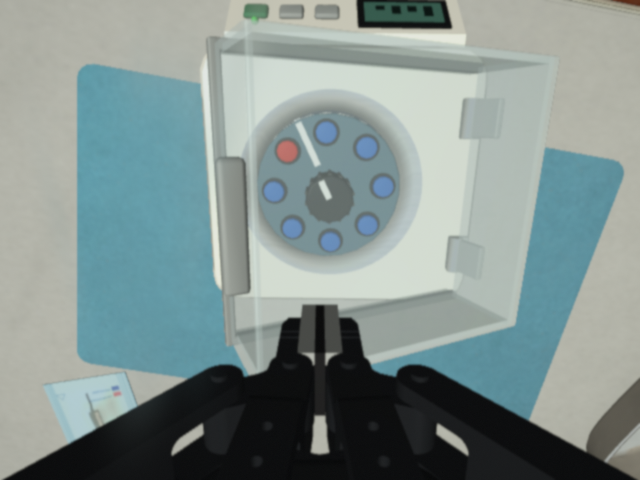

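Emit:
jog_arm --rows '[{"xyz": [0, -0.6, 0.6], "delta_rot": [0, 0, 0], "fingers": 1}, {"xyz": [0, -1.2, 1.2], "delta_rot": [0, 0, 0], "fingers": 1}, {"xyz": [0, -1.7, 1.8], "delta_rot": [0, 0, 0], "fingers": 1}, {"xyz": [0, -2.1, 2.4], "delta_rot": [0, 0, 0], "fingers": 1}, {"xyz": [0, -2.4, 3.0], "delta_rot": [0, 0, 0], "fingers": 1}]'

```text
clock: 19.73
tcp_pos: [0.5315, 0.0024, 0.108]
orientation: [0.273, -3.127, 0.004]
contact_force: [1.8, -0.9, 1.6]
grip_width: -0.0001
```

```bash
python3 inc.py;python3 - <<'E'
from h import *
im=imaging.grab_frame("wrist");cv2.imwrite("pics/w22.png",im)
im=imaging.grab_frame("side");
cv2.imwrite("pics/s22.png",cv2.resize(im[120:270,230:380],None,fx=4,fy=4,interpolation=cv2.INTER_CUBIC))
E
```

```text
19.83 inc x 0.0387 y' -0.107 z' 0.0438 F [-0.8  0.1 -0.4] j [-0.47  0.39  0.43  2.01 -0.22  0.79  1.83]
level rot deg [-0.13 -0.29  0.  ] xaxis -170.06
```

View pics/s22.png

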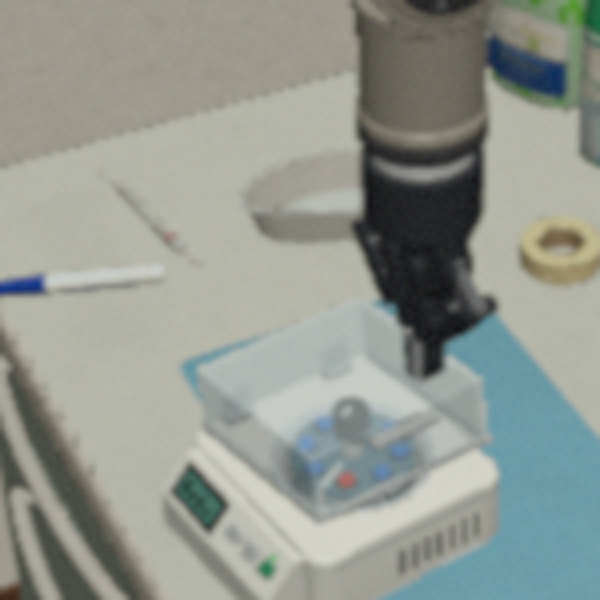

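Nearly shut. Pressing gently in small steps, watching the force.

Emit:
jog_arm --rows '[{"xyz": [0, 0, 0.3], "delta_rot": [0, 0, 0], "fingers": 1}, {"xyz": [0, 0, 0.6], "delta_rot": [0, 0, 0], "fingers": 1}, {"xyz": [0, 0, 0.8], "delta_rot": [0, 0, 0], "fingers": 1}, {"xyz": [0, 0, 0.9], "delta_rot": [0, 0, 0], "fingers": 1}, {"xyz": [0, 0, 1.0], "delta_rot": [0, 0, 0], "fingers": 1}]'

```text
clock: 20.35
tcp_pos: [0.5307, 0.0031, 0.098]
orientation: [0.273, -3.126, 0.003]
contact_force: [1.0, -1.4, 2.0]
grip_width: 0.0001
```

```bash
python3 inc.py
```

```text
20.45 inc x 0.0391 y' -0.1062 z' 0.0345 F [ 0.1 -0.2  0.7] j [-0.46  0.4   0.42  2.02 -0.23  0.77  1.84]
level rot deg [-0.09 -0.24  0.  ] xaxis -170.01
```

Emit:
jog_arm --rows '[{"xyz": [0, 0, 0.1], "delta_rot": [0, 0, 0], "fingers": 1}, {"xyz": [0, 0, 0.2], "delta_rot": [0, 0, 0], "fingers": 1}, {"xyz": [0, 0, 0.3], "delta_rot": [0, 0, 0], "fingers": 1}, {"xyz": [0, 0, 0.4], "delta_rot": [0, 0, 0], "fingers": 1}, {"xyz": [0, 0, 0.4], "delta_rot": [0, 0, 0], "fingers": 1}]'

```text
clock: 20.87
tcp_pos: [0.5305, 0.0033, 0.0937]
orientation: [0.273, -3.125, 0.003]
contact_force: [0.2, -0.7, 0.3]
grip_width: -0.0
```

```bash
python3 inc.py;python3 - <<'E'
from h import *
im=imaging.grab_frame("side");
cv2.imwrite("pics/s23.png",cv2.resize(im[120:270,230:380],None,fx=4,fy=4,interpolation=cv2.INTER_CUBIC))
E
```

```text
20.97 inc x 0.0389 y' -0.106 z' 0.0303 F [ 0.1 -0.4  0.2] j [-0.46  0.41  0.42  2.02 -0.23  0.76  1.84]
level rot deg [-0.08 -0.27  0.  ] xaxis -170.0
```

View pics/s23.png

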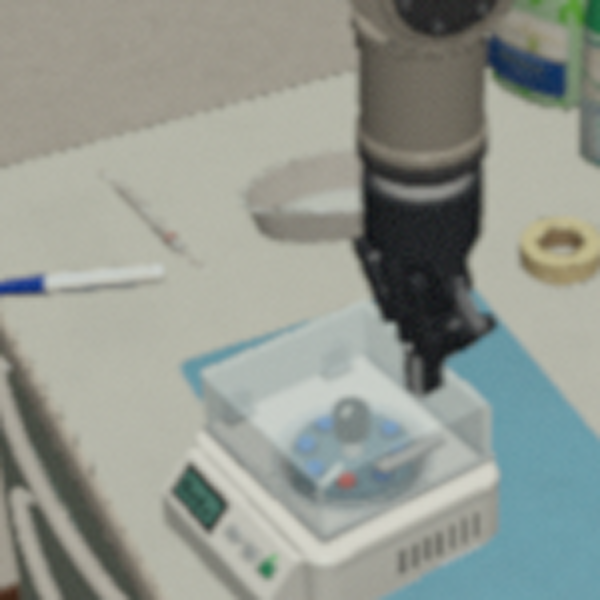

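Emit:
jog_arm --rows '[{"xyz": [0, 0, 0.1], "delta_rot": [0, 0, 0], "fingers": 1}, {"xyz": [0, 0, 0.2], "delta_rot": [0, 0, 0], "fingers": 1}, {"xyz": [0, 0, 0.3], "delta_rot": [0, 0, 0], "fingers": 1}, {"xyz": [0, 0, 0.3], "delta_rot": [0, 0, 0], "fingers": 1}, {"xyz": [0, 0, 0.3], "delta_rot": [0, 0, 0], "fingers": 1}]'

```text
clock: 21.43
tcp_pos: [0.5302, 0.0035, 0.0906]
orientation: [0.273, -3.125, 0.003]
contact_force: [0.6, -0.3, -0.1]
grip_width: 0.0001
```

```bash
python3 inc.py
```

```text
21.53 inc x 0.0388 y' -0.1058 z' 0.0272 F [-0.2 -0.5 -0.4] j [-0.46  0.41  0.42  2.02 -0.24  0.76  1.85]
level rot deg [-0.07 -0.29  0.  ] xaxis -170.0
```

Emit:
jog_arm --rows '[{"xyz": [0, 0, 0.1], "delta_rot": [0, 0, 0], "fingers": 1}, {"xyz": [0, 0, 0.2], "delta_rot": [0, 0, 0], "fingers": 1}, {"xyz": [0, 0, 0.3], "delta_rot": [0, 0, 0], "fingers": 1}, {"xyz": [0, 0, 0.3], "delta_rot": [0, 0, 0], "fingers": 1}, {"xyz": [0, 0, 0.3], "delta_rot": [0, 0, 0], "fingers": 1}]'

```text
clock: 21.95
tcp_pos: [0.5304, 0.0035, 0.0889]
orientation: [0.273, -3.125, 0.002]
contact_force: [-3.3, -0.5, 13.0]
grip_width: 0.0
```

```bash
python3 inc.py;python3 - <<'E'
from h import *
im=imaging.grab_frame("side");
cv2.imwrite("pics/s24.png",cv2.resize(im[170:270,250:370],None,fx=6,fy=6,interpolation=cv2.INTER_CUBIC))
im=imaging.grab_frame("wrist");cv2.imwrite("pics/w24.png",im)
E
```

```text
22.05 inc x 0.039 y' -0.1059 z' 0.0253 F [-4.3 -1.1 13.7] j [-0.46  0.42  0.42  2.02 -0.24  0.75  1.85]
level rot deg [-0.03 -0.26  0.  ] xaxis -170.01
```

View pics/s24.png

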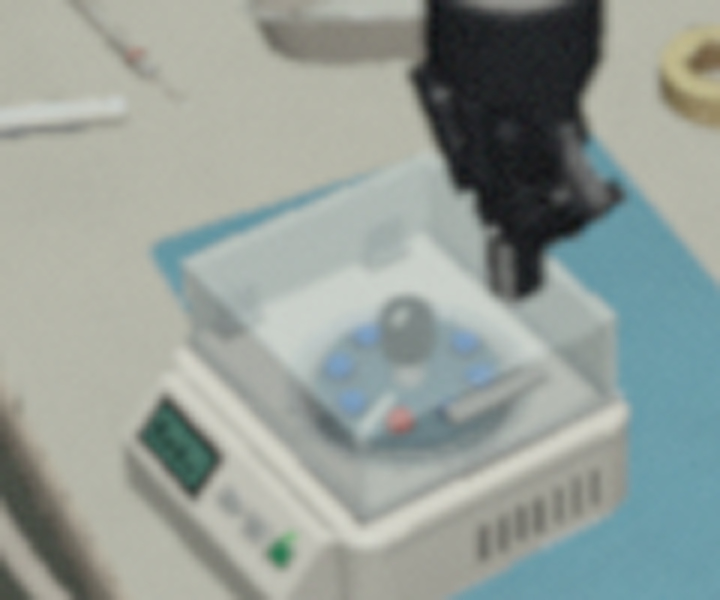

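View pics/w24.png

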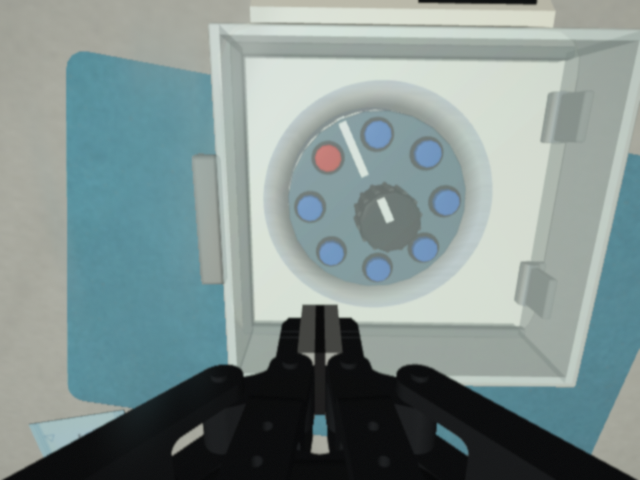

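A firm stop at 13 N, with the cover rim flush on the deck. Retreating and checking.

Emit:
jog_arm --rows '[{"xyz": [0, 0, -1], "delta_rot": [0, 0, 0], "fingers": 1}, {"xyz": [0, 0, -4], "delta_rot": [0, 0, 0], "fingers": 1}, {"xyz": [0, 0, -8], "delta_rot": [0, 0, 0], "fingers": 1}, {"xyz": [0, 0, -12], "delta_rot": [0, 0, 0], "fingers": 1}, {"xyz": [0, 0, -14], "delta_rot": [0, 0, 0], "fingers": 1}]'

```text
clock: 22.57
tcp_pos: [0.5328, 0.0033, 0.2337]
orientation: [-0.272, 3.129, -0.001]
contact_force: [0.5, 0.1, 0.6]
grip_width: 0.0003
```

Emit:
jog_arm --rows '[{"xyz": [0, 0, -1], "delta_rot": [0, 0, 0], "fingers": 1}, {"xyz": [0, 0, -1], "delta_rot": [0, 0, 0], "fingers": 1}, {"xyz": [0, 0, -1], "delta_rot": [0, 0, 0], "fingers": 1}, {"xyz": [0, 0, -1], "delta_rot": [0, 0, 0], "fingers": 1}, {"xyz": [0, 0, -1], "delta_rot": [0, 0, 0], "fingers": 1}]'

```text
clock: 22.98
tcp_pos: [0.5319, 0.0034, 0.2423]
orientation: [0.272, -3.128, 0.001]
contact_force: [0.9, -0.4, -0.4]
grip_width: -0.0004
```

```bash
python3 inc.py;python3 - <<'E'
from h import *
im=imaging.grab_frame("side");
cv2.imwrite("pics/s25.png",cv2.resize(im[170:270,250:370],None,fx=6,fy=6,interpolation=cv2.INTER_CUBIC))
c=cam("wrist");im=imaging.grab_frame("wrist");cv2.imwrite("pics/w25.png",im)
np.savez("w25.npz",K=c[0],p=c[1],A=c[2].as_rotvec())
y=np.radians(9.75);ex=np.array([np.cos(y),np.sin(y),0]);ey=np.array([-np.sin(y),np.cos(y),0])
def P(th,x,yy,z): return np.array([.4873,.0244,.0635])+ex*x+ey*(.078+yy*np.cos(th)+z*np.sin(th))+np.array([0,0,1])*(-yy*np.sin(th)+z*np.cos(th))
for th in (0,.05,.1):
    X=[P(th,-.066,-.142,.051),P(th,.066,-.142,.051),P(th,-.066,-.142,0),P(th,.066,-.142,0)]
    print(th,'wrist',proj(0,X,c).round(0).tolist(),'side',((proj("side",X)-[250,170])*6).round(0).tolist())
for q in ("handpiece_blue","handpiece_red","marker"):
    t=imaging.find_in("top",q); print(q,[(np.round(x['position'],1),onz("top",x['position'],.008).round(3)) for x in t[:1]])
print([(x['position'],x['conf']) for x in imaging.tip_of("side","cover_edge")])
E
```

```text
23.08 inc x 0.0406 y' -0.1064 z' 0.179 F [-0.  -0.6  1. ] j [-0.54  0.21  0.49  1.88 -0.11  1.08  1.74]
level rot deg [-0.05 -0.06  0.  ] xaxis -170.06
0 wrist [[266.0, 74.0], [272.0, 260.0], [274.0, 81.0], [279.0, 241.0]] side [[358.0, 432.0], [611.0, 308.0], [363.0, 520.0], [610.0, 396.0]]
0.05 wrist [[269.0, 73.0], [275.0, 263.0], [273.0, 80.0], [278.0, 244.0]] side [[354.0, 416.0], [607.0, 293.0], [362.0, 508.0], [610.0, 383.0]]
0.1 wrist [[272.0, 71.0], [278.0, 266.0], [273.0, 79.0], [278.0, 246.0]] side [[349.0, 400.0], [603.0, 277.0], [360.0, 495.0], [609.0, 371.0]]
handpiece_blue [(array([460.9, 244. ]), array([ 0.472, -0.417,  0.008]))]
handpiece_red [(array([453.8, 219.5]), array([ 0.549, -0.407,  0.008]))]
marker [(array([198.4, 294.1]), array([0.389, 0.359, 0.008]))]
[([332.3, 231.6], 0.69)]
```

View pics/s25.png

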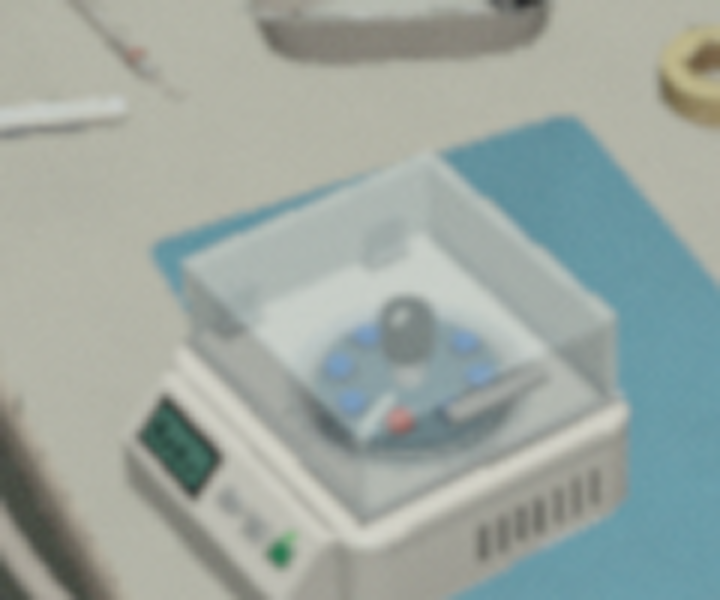

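View pics/w25.png

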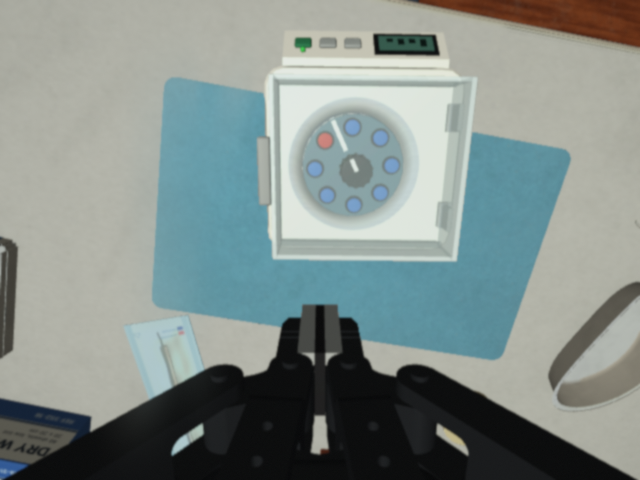

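Side-view corners (363,522), (615,400) and (615,312) match the prediction for 0 rad and not for 0.05 rad. The carousel sits under the cover and the arm is clear. Handing in.

```bash
python3 -c "
from bench import r
print(r.hand_in(), r.get_obs()['clock'])"
```

```text
the job is handed in; nothing more can be done
the job is handed in; nothing more can be done
```

The carousel is back in the chamber, fully home over the dogs, and the cover is shut. I handed the job in at about 23 s of the 72 s allowed. It gave no verdict.

**Carousel:** I measured the drive's angle from the wrist pictures, with the index dog at about −145.5°. I turned the carousel by about 16° on the way to match it. It dropped over the dogs on the first lowering, so no turning on the drive was needed. The load came off at the expected height with about 6 N of contact. After release, the ring of vial caps measured 31.3 mm in radius at the home height. It would have read 30.6 mm if the carousel stood on the dogs. The carousel was within about 1 mm of the chamber axis.

**Cover:**
- **Jam:** My first push jammed on the cover's edge. Wrist force reached about 105 N against the 120 N limit, and I backed off at once. I can't tell whether that touched the 40 N limit on the gripper's body.
- **Missed tries:** Two more tries slid over the edge without moving the cover. In both cameras the fingertip looked about 20 mm higher than the reported tool position.
- **Shutting it:** Pushing lower and beside the lip then closed the cover with 2–3 N. It came to a firm stop at 13 N.

**Last checks:** In the side view the cover's corners fit 0 rad and not 0.05 rad, though they sat a few pixels off the prediction. The arm was clear, with about 0 N on the wrist.

**Bystanders:** The arm never came near the handpieces, marker or scaler. Network readings for the handpieces and marker differ by 5 to 17 mm between the start and the end, which I put down to detection scatter. The network never found the scaler, but it looked unmoved in the side pictures.

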